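# Refit the vent cover of a laboratory block heater

## Task

Put the loose blue vent cover back on the white block heater: keeping it tilted, hook its orange front lip into the slot at the front (robot side) of the black and grey frame on top, then pivot the back end down until the red latch snaps over it and the cover lies flat and fully home, and let go. Work gently: about 1 kg of push closes it; never load the heater with more than 2 kg (20 N) while hooking the tilted cover in, or 3 kg (30 N) while closing it, and leave everything else on the bench where it is.

Things in the scene. Friction and masses are not known exactly. Their poses are not given: they have to be found in the camera images.
- cover: Loose blue vent cover, 130 mm long (x) by 80 wide (y), about 0.12 kg, starts flat on the bench. Origin: centre of its underside; x runs from orange front lip to back edge, z up. One flat underside; thickness 4 mm at the lip (x -65..-53 mm, 78 mm wide), 8 mm for the plate (x -53..60), 5 mm at the rear edge (x 60..65), which the latch closes over.
- rib (a point): Centre of the top of the cover's white grip rib, at (0, 0, 34) mm in the cover's frame, axes as the cover. The rib stands across the plate: 10 mm thick along x, 44 mm long along y, from 8 to 34 mm above the underside. Pinched along x, the cover keeps its angle in the hand.
- lip (a point): Middle of the lower front edge of the cover's orange lip, at (-65, 0, 0) mm in the cover's frame.
- pad (a point): Middle of the yellow thumb patch on top of the cover's back part, at (45, 0, 8) mm in the cover's frame: push down here to snap the cover shut.
- heater: White block heater, 240 x 180 x 90 mm (x, y, z), fixed to the bench. Origin: centre of its underside; x points from its front (display side, towards the robot) to its back, z up. On top lies a black and grey frame for the cover, 150 x 98 mm. It is adjustable, clamped up to 14 mm forward or back along x of its nominal place: this shift is not in the measured poses. It does not give when pushed.
- bay (a point): Nominal middle of the frame's flat floor, 94 mm above the bench, axes as the heater; the true middle is shifted along x by -14..14 mm. From the true middle: side walls' inner faces at y -44 and 44 mm, rear wall's inner face at x 66, all 8 mm high; the slot's end wall at x -66. The shut cover lies on the floor with 2 mm of play along x.
- slot (a point): Nominal middle of the foot of the front slot's end wall, at (-66, 0, 0) mm from point bay, same axes, with the same unmeasured shift along x: find it by feel. A grey roof over the slot reaches 7 mm from the end wall towards the back, full width, underside 7 mm and top 10 mm above the floor. The lip goes fully in, tip to the end wall, at a tilt of 10 to 18 degrees; laid in flat it does not fit.
- latch (a joint): Red sprung latch at the middle of the frame's rear wall: round nose 24 mm wide, 8 mm thick, overhanging the rear edge by 2 to 4 mm, underside 5.5 mm over the floor. The descending edge pushes it down and back at 45 degrees against 3 to 7 N; then it springs back over it. Metres: 0 = sprung out, 0.007 = fully pushed. Until pushed, a released cover rests on the nose, back about 13 mm high.
- vial: Bystander: small jar with a red cap, 28 mm across, 50 mm high. Origin: centre of its underside.
- driver: Bystander: screwdriver lying on the bench, 150 mm long. Origin near its middle.
- beaker: Bystander: open glass beaker, 70 mm across, 90 mm high. Origin: centre of its underside.
- reagent: Bystander: amber bottle with a blue cap, 72 mm across, 150 mm high. Origin: centre of its underside.
- tipbox: Bystander: closed green box, 80 x 120 x 55 mm. Origin: centre of its underside.
- wash: Bystander: white plastic bottle with a red cap, 70 mm across, 130 mm high. Origin: centre of its underside.
- tray: Bystander: open aluminium tray, 60 x 90 x 30 mm. Origin: centre of its underside.
Not all that is in view belongs to the job. Of the things that look like the cover, take the one that is farthest from the robot's base at the start.

How it is judged:
By the outcome, as a careful person would: the job done as asked, in the order asked, and still so for the second after the job is handed in, with the robot touching nothing.
It also fails if it takes over 58 s, if anything falls off the work surface, if the arm or the gripper's body presses on something with over 40 N, if the wrist force passes 120 N, or if a joint passes its speed limit or range.

## Robot

A 6-joint arm with a two-finger parallel gripper is mounted at the origin on the work surface. World frame = base frame: x ahead of the robot, y to its left, z up, the work surface at z = 0. Lengths are in m, angles in rad, forces in N, time in s.
With the tool pointing down it reaches from about 0.375 to 0.9 m from the base axis. Payload 3.1 kg.
Tool frame: the origin (TCP) lies midway between the tips of the shut fingers; the grasp point (between the pads) lies 19 mm behind it; z points along the fingers, x is the direction in which the jaws open and shut, and the axes are right-handed (so a half turn about z gives the same grasp; the last joint's range is limited). The gripper opens to 87 mm and grips with 3 to 60 N. Pads are 19 mm wide; open, the fingers measure 117 mm over their backs; the gripper's body (75 mm by 190 mm) begins 51 mm behind the grasp point.
Start: joints at [-1.484, 0.527, 1.433, -0, 1.181, -0.178], TCP at [0.164, -0.603, 0.223] pointing down, gripper open.
Joint ranges: [-3.08, 3.08], [-0.75, 2.2], [0.22, 2.44], [-1.43, 4.57], [0, 2.65], [-2.85, 2.85]. Speed limits (rad/s): [2.79, 2.79, 3.14, 3.14, 3.14, 3.14].

## Interface

Orientations are given as a unit quaternion [x, y, z, w].
In Python, from rig import * gives the robot as it stands.
- The arm moves only by the tool drive_tool, never from a script. Its argument "plan" is a list of rows, each an object with "offset": the shift along the tool's x, y, z in cm, a list of three; "delta_rot": the turn, a rotation vector about the tool's x, y, z in degrees, a list of three; "jaw": the finger opening in cm, from 0 to 8.7. In form: [{"offset": [dx, dy, dz], "delta_rot": [wx, wy, wz], "jaw": jaw}, ...]. A call has exactly 8 rows; each row is the pose to reach, as a shift and turn from the pose commanded when the call began, along the tool's axes at that moment; what a row does not reach only later rows make up. A row lasts 1/12 s, in which the tool goes at most 41.7 mm and 7.16 degrees, less where a joint would pass 70% of its speed; a pose out of reach is approached as far as the arm can. A call with a gripper value outside its range is refused whole. The fingers move at their own pace and stop on an object; "squeeze" is the grip in N (left out, the last holds). Time passes only in rows, so rows that repeat a pose let the fingers close, or fill a call up. It gives the time, the measured TCP pose, the force and the opening at its end, in the units of the state.
- get_obs(): the state, without advancing time (a new reading comes with each control period).
- camera(name): name is "scene" or "top" or "wrist"; returns the picture (384x512x3 uint8, red, green, blue); there is no depth.
- calibration(name): a dict with "K" (3x3 intrinsics, pixels), "pose" (4x4, takes a point from camera to world coordinates); the wrist camera has in their place "tool_from_camera" (4x4, takes a point from camera to tool coordinates, whose origin is the TCP and whose axes are the tool frame's). Camera axes: x right, y down, z forward; pixel columns grow to the right and rows downward; lengths in m; the calibration is good to about 2 mm. A picture is of the moment at which its call begins: read the wrist's pose just before it. calibration takes no time and is no camera call.
- hand_in(): hands the job in, once; it reports no verdict.
The state is a dict: "time": time; "q": joint angles; "joint_velocities": joint speeds; "joint_torque": joint torques, N m; "position": TCP position; "tool_rot": TCP orientation; "ft_force": force on the tool from outside, world axes, zero at the start; "moment": the same for the moment, N m; "grip_width": finger opening in m.
Only numpy, scipy, OpenCV 4.12 (cv2) and the standard library are available. Lean on these libraries where they do the work, as an engineer would, in place of code of your own. Each camera call takes 0.05 s, during which the arm holds its last target.

## Working session

There is one attempt and no reset: what is moved stays moved. The work goes in short steps, Python scripts to look and compute and a tool call to move; the robot and the scene stay as the last step left them, time stands still between calls to the robot, and variables do not carry over. Pictures are saved under pics/ and viewed, and the job is handed in when it is done.

Besides the shell and the picture viewer there is one more tool, called after "Request:" as name(argument=value, ...) on one line, values as JSON. drive_tool: Moves the arm, as the interface text tells. Its arguments: {"type":"object","properties":{"plan":{"type":"array","items":{"type":"object","properties":{"offset":{"type":"array","items":{"type":"number"}},"delta_rot":{"type":"array","items":{"type":"number"}},"jaw":{"type":"number"}}}},"squeeze":{"type":"number"}},"required":["plan"]}

```bash
ls; mkdir -p pics; python3 - <<'E'
from rig import *
import cv2
o=get_obs();print(o)
for n in ["scene","top"]:
    im=camera(n);cv2.imwrite(f"pics/{n}0.png",im[:,:,::-1]);c=calibration(n);print(n,c)
print(calibration("wrist"))
E
```

```text
pics
{'time': 0.0, 'q': array([-1.48447823e+00,  5.28480848e-01,  1.43391112e+00,  5.84400272e-06,
        1.18137580e+00, -1.78496611e-01]), 'joint_velocities': array([ 0.0012975 , -0.00067897,  0.00120751, -0.00018983, -0.00080017,
        0.00145761]), 'joint_torque': array([ 2.14809996e-03, -4.40027189e+01, -1.76596212e+01,  6.34052069e-02,
        5.82820375e-02, -1.52560065e-04]), 'position': array([ 0.16354941, -0.60246237,  0.22155981]), 'tool_rot': array([ 7.94269098e-01, -6.07565155e-01, -7.30772935e-04, -8.05451869e-04]), 'ft_force': array([-0.10301891,  0.30651169,  0.23814219]), 'moment': array([ 0.00128015,  0.01010212, -0.07776322]), 'grip_width': 0.08712612891028683}
scene {'K': array([[421.14352266,   0.        , 258.71792091],
       [  0.        , 421.14352266, 189.65333452],
       [  0.        ,   0.        ,   1.        ]]), 'pose': array([[ 0.19095555,  0.59075693, -0.78392744,  1.40066748],
       [ 0.98143845, -0.10047472,  0.16335055, -0.1849809 ],
       [ 0.01773558, -0.80056922, -0.59897777,  0.78332169],
       [ 0.        ,  0.        ,  0.        ,  1.
[... 254 characters left out ...]
[-0.9995679 , -0.02382875,  0.01721056, -0.01565977],
       [-0.0149729 , -0.09109318, -0.99572981,  1.77122296],
       [ 0.        ,  0.        ,  0.        ,  1.        ]])}
{'K': array([[343.45808923,   0.        , 261.80047748],
       [  0.        , 343.45808923, 196.7654427 ],
       [  0.        ,   0.        ,   1.        ]]), 'tool_from_camera': array([[ 9.99999927e-01,  3.65373393e-04, -1.14075248e-04,
        -9.22538741e-04],
       [-3.14611311e-04,  9.54336813e-01,  2.98732569e-01,
        -8.37460348e-02],
       [ 2.18015141e-04, -2.98732511e-01,  9.54336858e-01,
        -1.63412374e-01],
       [ 0.00000000e+00,  0.00000000e+00,  0.00000000e+00,
         1.00000000e+00]])}
```

View pics/scene0.png

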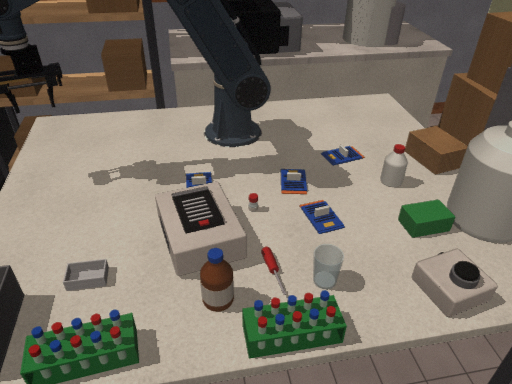

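View pics/top0.png

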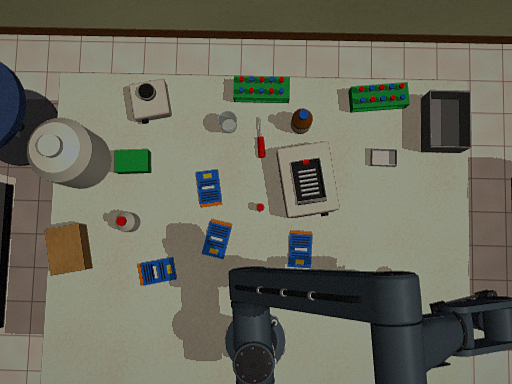

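```bash
cat > h.py <<'E'
from rig import *
import numpy as np, cv2
from scipy.spatial.transform import Rotation as R
def ray(name,uv,z,pose=None):
    c=calibration(name)
    T=c["pose"] if pose is None else pose
    d=T[:3,:3]@np.linalg.inv(c["K"])@np.array([uv[0],uv[1],1.])
    p=T[:3,3]; return p+d*(z-p[2])/d[2]
def proj(name,P,pose=None):
    c=calibration(name);T=c["pose"] if pose is None else pose
    q=c["K"]@(T[:3,:3].T@(np.asarray(P)-T[:3,3]));return q[:2]/q[2]
def tool(o):
    T=np.eye(4);T[:3,:3]=R.from_quat(o["tool_rot"]).as_matrix();T[:3,3]=o["position"];return T
def wpose(o): return tool(o)@calibration("wrist")["tool_from_camera"]
def crop(im,x0,x1,y0,y1,s,fn): cv2.imwrite(fn,cv2.resize(im[y0:y1,x0:x1,::-1],None,fx=s,fy=s,interpolation=cv2.INTER_CUBIC))
E
python3 - <<'E'
from h import *
for uv in [(208,188),(217,239),(157,271),(300,249)]:
    p=ray("top",uv,0.01);print(uv,p.round(3),np.hypot(*p[:2]).round(3))
t=cv2.imread("pics/top0.png")[:,:,::-1];s=cv2.imread("pics/scene0.png")[:,:,::-1]
crop(t,185,235,160,220,9,"pics/c1.png");crop(t,270,345,130,225,6,"pics/c2.png");crop(s,150,350,140,290,4,"pics/c3.png")
E
```

```text
(208, 188) [0.528 0.182 0.01 ] 0.559
(217, 239) [0.347 0.144 0.01 ] 0.375
(157, 271) [0.229 0.352 0.01 ] 0.42
(300, 249) [ 0.319 -0.151  0.01 ] 0.353
```

View pics/c1.png

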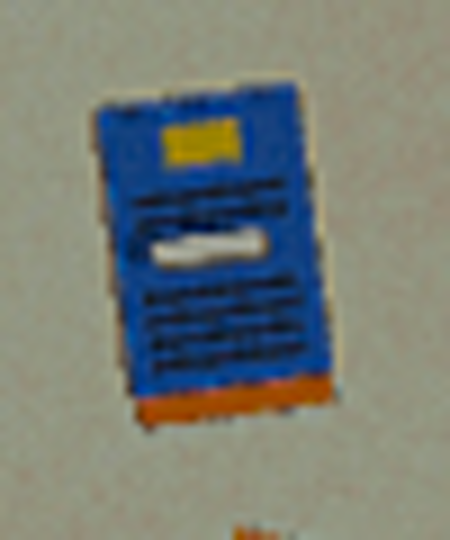

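View pics/c2.png

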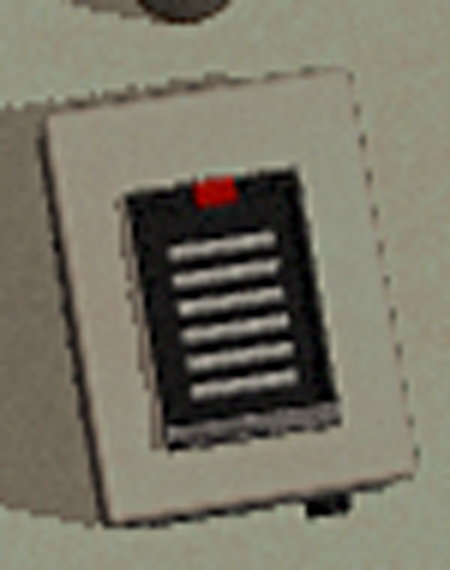

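View pics/c3.png

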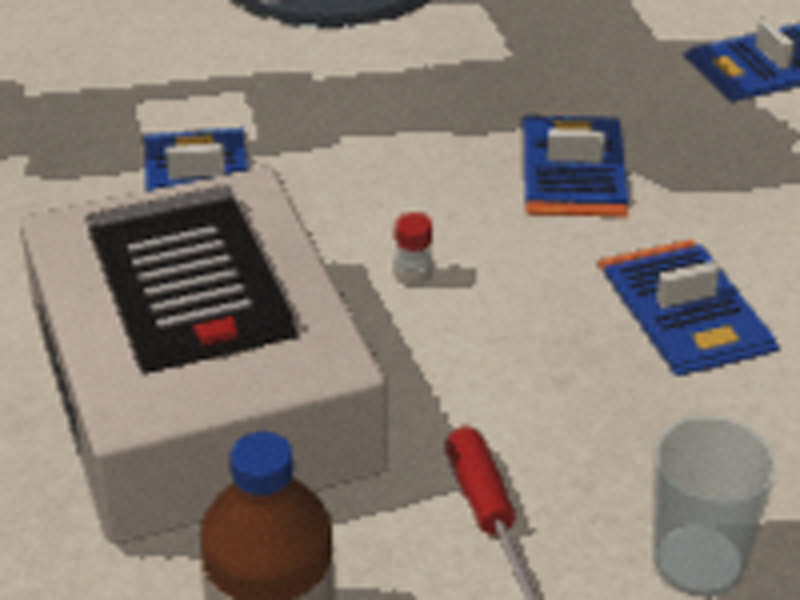

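```bash
python3 - <<'E'
from h import *
def px(p,s,x0,y0): return ((p[0]+.5)/s-.5+x0,(p[1]+.5)/s-.5+y0)
def quad(pts,s,x0,y0,z):
    P=np.array([ray("top",px(p,s,x0,y0),zz) for p,zz in zip(pts,z if np.ndim(z) else [z]*4)])
    rl,rr,fr,fl=P
    c=P.mean(0); ax=(rl+rr-fl-fr)/2; ay=(rl+fl-rr-fr)/2
    print("c",c.round(4),"L",np.linalg.norm(ax).round(4),np.linalg.norm(ay).round(4),"yaw",np.degrees(np.arctan2(ax[1],ax[0])).round(2),np.degrees(np.arctan2(-ay[0],ay[1])).round(2));return c,ax/np.linalg.norm(ax)
quad([(98,105),(298,85),(333,400),(148,428)],9,185,160,[.005,.005,.004,.004])
print("rib",ray("top",px((210,246),9,185,160),.034))
c,a=quad([(48,115),(350,70),(412,475),(108,522)],6,270,130,.09)
f,_=quad([(125,198),(297,170),(338,422),(168,448)],6,270,130,.102)
print("shift",(f-c)@a)
o=get_obs();print(R.from_quat(o["tool_rot"]).as_matrix().round(3))
E
```

```text
c [0.5296 0.1791 0.0045] L 0.1294 0.0776 yaw 9.44 8.49
rib [0.52959637 0.17959371 0.034     ]
c [ 0.5603 -0.1678  0.09  ] L 0.2353 0.1746 yaw 9.37 10.04
c [ 0.5503 -0.1683  0.102 ] L 0.1447 0.0979 yaw 10.32 10.38
shift -0.009868937237185262
[[ 0.262 -0.965 -0.   ]
 [-0.965 -0.262  0.002]
 [-0.002 -0.    -1.   ]]
```

```bash
cat >> h.py <<'E'
def Rt(yaw,tilt=0):
    # tool x along (yaw) direction, z down; tilt>0 lifts the +x side
    return R.from_euler("z",yaw,degrees=True)*R.from_euler("y",-tilt,degrees=True)*R.from_matrix(np.diag([1.,-1,-1]))
def go(p,yaw,tilt=0,o=None):
    o=o or get_obs();R0=R.from_quat(o["tool_rot"])
    print("offset cm",(R0.inv().apply(np.asarray(p)-o["position"])*100).round(2),"rot",np.degrees((R0.inv()*Rt(yaw,tilt)).as_rotvec()).round(2))
E
python3 - <<'E'
from h import *
go([.46,-.30,.25],-35)
E
```

```text
offset cm [-21.45 -36.53  -2.78] rot [ -0.06   0.1  -39.83]
```

Request:
drive_tool(plan=[{"offset":[-21.5,-36.5,-2.8],"delta_rot":[0,0,-40],"jaw":4.5},{"offset":[-21.5,-36.5,-2.8],"delta_rot":[0,0,-40],"jaw":4.5},{"offset":[-21.5,-36.5,-2.8],"delta_rot":[0,0,-40],"jaw":4.5},{"offset":[-21.5,-36.5,-2.8],"delta_rot":[0,0,-40],"jaw":4.5},{"offset":[-21.5,-36.5,-2.8],"delta_rot":[0,0,-40],"jaw":4.5},{"offset":[-21.5,-36.5,-2.8],"delta_rot":[0,0,-40],"jaw":4.5},{"offset":[-21.5,-36.5,-2.8],"delta_rot":[0,0,-40],"jaw":4.5},{"offset":[-21.5,-36.5,-2.8],"delta_rot":[0,0,-40],"jaw":4.5}], squeeze=25)

```text
time: 0.77
position: [0.3969, -0.3633, 0.2444]
tool_rot: [0.954, -0.299, -0.0, -0.0]
ft_force: [0.4, -0.9, -0.5]
grip_width: 0.0471
```

```bash
python3 - <<'E'
from h import *
o=get_obs();print(o["position"],o["time"])
go([.52,-.1675,.27],10)
go([.5,0,.25],10)
E
```

```text
[ 0.39688184 -0.3633436   0.244364  ] 0.7667
offset cm [ -1.08 -23.11  -2.56] rot [-3.000e-02  3.000e-02 -4.484e+01]
offset cm [-12.29 -35.71  -0.54] rot [-3.000e-02  3.000e-02 -4.484e+01]
```

Request:
drive_tool(plan=[{"offset":[-1.1,-23.1,-2.6],"delta_rot":[0,0,-45],"jaw":4.5},{"offset":[-1.1,-23.1,-2.6],"delta_rot":[0,0,-45],"jaw":4.5},{"offset":[-1.1,-23.1,-2.6],"delta_rot":[0,0,-45],"jaw":4.5},{"offset":[-1.1,-23.1,-2.6],"delta_rot":[0,0,-45],"jaw":4.5},{"offset":[-1.1,-23.1,-2.6],"delta_rot":[0,0,-45],"jaw":4.5},{"offset":[-1.1,-23.1,-2.6],"delta_rot":[0,0,-45],"jaw":4.5},{"offset":[-1.1,-23.1,-2.6],"delta_rot":[0,0,-45],"jaw":4.5},{"offset":[-1.1,-23.1,-2.6],"delta_rot":[0,0,-45],"jaw":4.5}])

```text
time: 1.43
position: [0.5194, -0.1675, 0.2704]
tool_rot: [0.996, 0.091, -0.0, -0.0]
ft_force: [-0.4, 0.1, -0.1]
grip_width: 0.0451
```

```bash
python3 - <<'E'
from h import *
o=get_obs();print(o["position"],o["joint_velocities"].round(3))
im=camera("wrist");np.save("w1.npy",np.array([wpose(o)]));cv2.imwrite("pics/w1.png",im[:,:,::-1])
crop(im,0,512,0,384,1.55,"pics/w1b.png")
go([.52,.17,.2],9)
E
```

```text
[ 0.51939824 -0.16751891  0.27035973] [-0.046  0.003  0.012 -0.01  -0.001  0.054]
offset cm [  6.12 -33.29   7.02] rot [-0.01  0.04  1.22]
```

View pics/w1b.png

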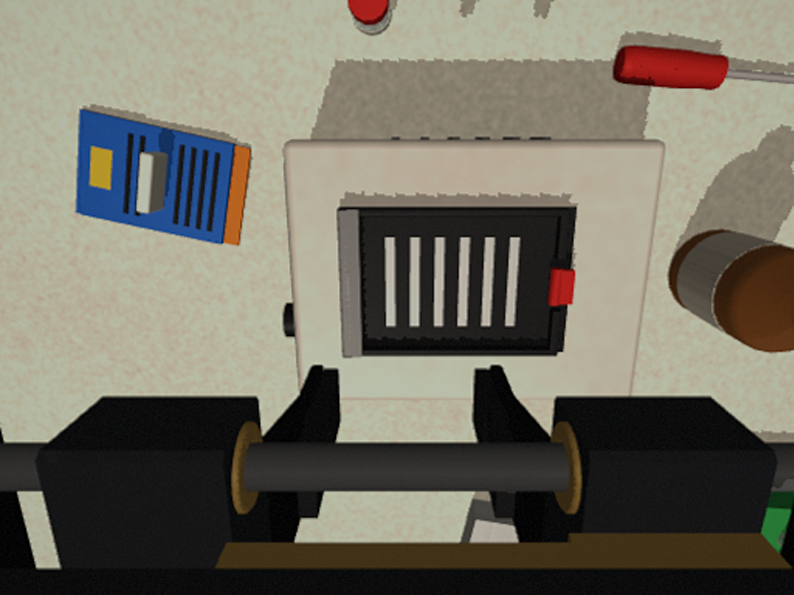

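```bash
python3 - <<'E'
from h import *
im=cv2.imread("pics/w1.png")[:,:,::-1]
crop(im,175,435,80,270,3,"pics/w1c.png")
E
```

```text
(no output)
```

View pics/w1c.png

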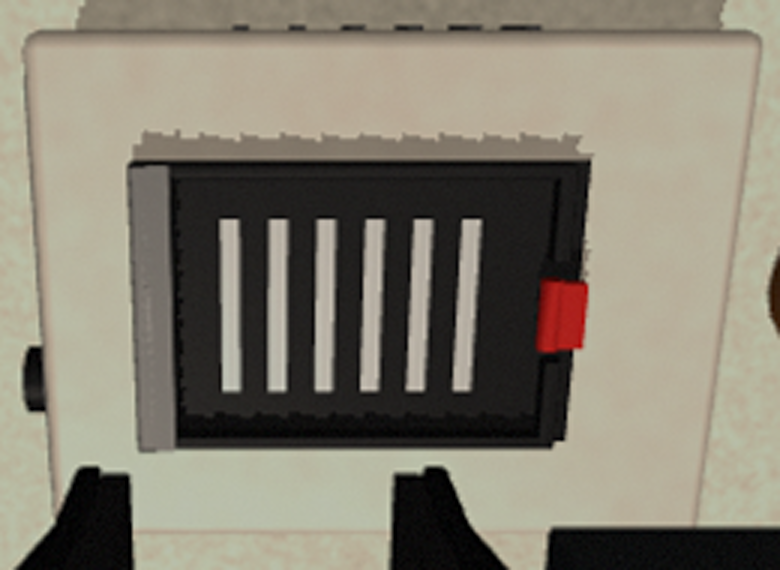

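```bash
python3 - <<'E'
from h import *
T=np.load("w1.npy")[0]
g=lambda u,v,z: ray("wrist",((u+.5)/3-.5+175,(v+.5)/3-.5+80),z,T)
yaw=np.radians(9.9)
def mk(yaw): return np.array([np.cos(yaw),np.sin(yaw),0]),np.array([-np.sin(yaw),np.cos(yaw),0])
pts={"roofo":[(130,164,.104),(139,450,.104)],"roofi":[(168,166,.104),(176,448,.104)],"rearo":[(591,160,.102),(566,440,.102)],"heatF":[(25,40,.09),(57,530,.09)],"heatB":[(762,40,.09),(697,530,.09)],"sideL":[(200,163,.102),(580,160,.102)],"sideR":[(200,449,.102),(540,447,.102)],"hL":[(40,33,.09),(750,33,.09)],"hR":[(70,531,.09),(690,527,.09)],"rib":None}
ex,ey=mk(yaw)
for k,v in pts.items():
    if not v: continue
    P=[g(*q) for q in v]; d=P[1]-P[0]
    print(k,[p.round(4) for p in P],"s",[(p@ex).round(4) for p in P],"t",[(p@ey).round(4) for p in P],"ang",np.degrees(np.arctan2(d[1],d[0])).round(2))
# cover from wrist
im=cv2.imread("pics/w1.png")[:,:,::-1]
crop(im,40,175,55,170,5,"pics/w1d.png")
E
```

```text
roofo [array([ 0.4718, -0.1329,  0.104 ]), array([ 0.4889, -0.2294,  0.104 ])] s [np.float64(0.4419), np.float64(0.4422)] t [np.float64(-0.212), np.float64(-0.31)] ang -79.93
roofi [array([ 0.4837, -0.1313,  0.104 ]), array([ 0.5014, -0.2263,  0.104 ])] s [np.float64(0.4539), np.float64(0.455)] t [np.float64(-0.2125), np.float64(-0.3091)] ang -79.48
rearo [array([ 0.6159, -0.1053,  0.102 ]), array([ 0.6337, -0.1997,  0.102 ])] s [np.float64(0.5886), np.float64(0.59)] t [np.float64(-0.2096), np.float64(-0.3057)] ang -79.29
heatF [array([ 0.4317, -0.1021,  0.09  ]), array([ 0.463 , -0.2726,  0.09  ])] s [np.float64(0.4077), np.float64(0.4093)] t [np.float64(-0.1748), np.float64(-0.3481)] ang -79.58
heatB [array([ 0.6631, -0.0595,  0.09  ]), array([ 0.6955, -0.2297,  0.09  ])] s [np.float64(0.643), np.float64(0.6456)] t [np.float64(-0.1726), np.float64(-0.3458)] ang -79.23
sideL [array([ 0.4935, -0.1288,  0.102 ]), array([ 0.6124, -0.106 ,  0.102 ])] s [np.float64(0.464), np.float64(0.5851)] t [np.float64(-0.2117), np.float64(-0.2097)] ang 10.88
sideR [array([ 0.5096, -0.226 ,  0.102 ]), array([ 0.6256, -0.2039,  0.102 ])] s [np.float64(0.4631), np.float64(0.5812)] t [np.float64(-0.3103), np.float64(-0.3084)] ang 10.82
hL [array([ 0.4361, -0.0991,  0.09  ]), array([ 0.6587, -0.0582,  0.09  ])] s [np.float64(0.4126), np.float64(0.6389)] t [np.float64(-0.1726), np.float64(-0.1705)] ang 10.43
hR [array([ 0.4678, -0.2721,  0.09  ]), array([ 0.6926, -0.229 ,  0.09  ])] s [np.float64(0.4141), np.float64(0.6429)] t [np.float64(-0.3485), np.float64(-0.3446)] ang 10.87
```

View pics/w1d.png

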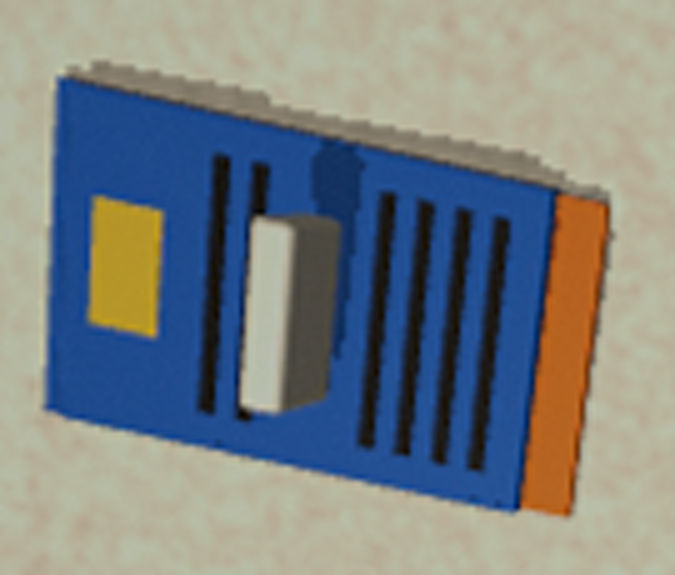

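Request:
drive_tool(plan=[{"offset":[6.1,-33.3,5],"delta_rot":[0,0,1.2],"jaw":4.5},{"offset":[6.1,-33.3,5],"delta_rot":[0,0,1.2],"jaw":4.5},{"offset":[6.1,-33.3,5],"delta_rot":[0,0,1.2],"jaw":4.5},{"offset":[6.1,-33.3,5],"delta_rot":[0,0,1.2],"jaw":4.5},{"offset":[6.1,-33.3,5],"delta_rot":[0,0,1.2],"jaw":4.5},{"offset":[6.1,-33.3,5],"delta_rot":[0,0,1.2],"jaw":4.5},{"offset":[6.1,-33.3,5],"delta_rot":[0,0,1.2],"jaw":4.5},{"offset":[6.1,-33.3,5],"delta_rot":[0,0,1.2],"jaw":4.5}])

```text
time: 2.15
position: [0.5198, 0.161, 0.2213]
tool_rot: [0.997, 0.076, -0.0, 0.0]
ft_force: [0.9, 1.1, -0.3]
grip_width: 0.045
```

```bash
python3 - <<'E'
from h import *
o=get_obs();print(o["position"],o["joint_velocities"].round(3))
im=camera("wrist");np.save("w2.npy",np.array([wpose(o)]));cv2.imwrite("pics/w2.png",im[:,:,::-1])
crop(im,0,512,0,384,1.55,"pics/w2b.png")
E
```

```text
[0.51982453 0.16097632 0.22130102] [ 0.933  0.276 -0.249 -0.003 -0.041  0.927]
```

View pics/w2b.png

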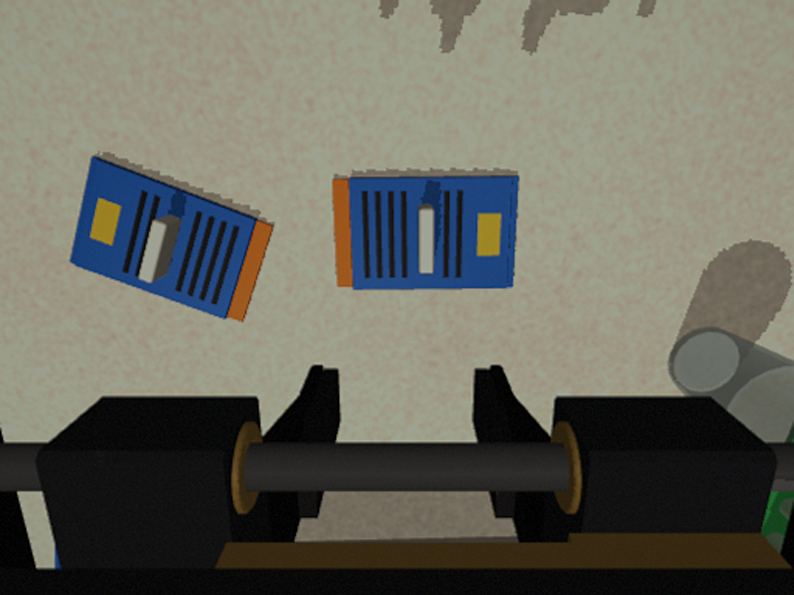

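```bash
python3 - <<'E'
from h import *
T=np.load("w2.npy")[0]
g=lambda u,v,z: ray("wrist",((u+.5)/1.55-.5,(v+.5)/1.55-.5),z,T)
P=np.array([g(518,177,.005),g(513,287,.005),g(339,287,.004),g(333,179,.004)])
ax=(P[0]+P[1]-P[2]-P[3])/2;ay=(P[0]+P[3]-P[1]-P[2])/2
print(P.mean(0),np.linalg.norm(ax),np.linalg.norm(ay),np.degrees(np.arctan2(ax[1],ax[0])),np.degrees(np.arctan2(-ay[0],ay[1])))
print("rib",g(427,206,.034),g(426.5,272,.034),g(426.7,239,.034))
o=get_obs();print(o["position"],o["joint_velocities"].round(3))
go([.5293,.179,.06],9)
E
```

```text
[0.53187623 0.18119387 0.0045    ] 0.12874843045429232 0.07865985457356457 9.172970073301766 9.698439496324683
rib [0.52795912 0.20440282 0.034     ] [0.53488742 0.16072338 0.034     ] [0.53132591 0.18296488 0.034     ]
[0.5185436  0.16836557 0.22028214] [-0.088 -0.024  0.038 -0.063  0.032 -0.171]
offset cm [ 1.25 -0.78 16.03] rot [-0.35  0.07  0.01]
```

Request:
drive_tool(plan=[{"offset":[1.4,-1.0,8],"delta_rot":[0,0,0],"jaw":4.5},{"offset":[1.4,-1.0,16],"delta_rot":[0,0,0],"jaw":4.5},{"offset":[1.4,-1.0,18],"delta_rot":[0,0,0],"jaw":4.5},{"offset":[1.4,-1.0,18.5],"delta_rot":[0,0,0],"jaw":4.5},{"offset":[1.4,-1.0,18.5],"delta_rot":[0,0,0],"jaw":4.5},{"offset":[1.4,-1.0,18.5],"delta_rot":[0,0,0],"jaw":4.5},{"offset":[1.4,-1.0,18.5],"delta_rot":[0,0,0],"jaw":4.5},{"offset":[1.4,-1.0,18.5],"delta_rot":[0,0,0],"jaw":4.5}])

```text
time: 2.87
position: [0.5336, 0.1718, 0.0379]
tool_rot: [0.997, 0.077, 0.001, -0.0]
ft_force: [0.1, -0.2, 0.1]
grip_width: 0.0451
```

```bash
python3 - <<'E'
from h import *
o=get_obs();print(o["position"],o["joint_velocities"].round(3),o["ft_force"])
go([.5305,.1803,.0105],9.2)
im=camera("wrist");crop(im,0,512,0,384,1.55,"pics/w3.png")
E
```

```text
[0.53361692 0.17175278 0.03794642] [ 0.008 -0.03  -0.008 -0.001 -0.005 -0.001] [ 0.0672789  -0.21998644  0.0907876 ]
offset cm [-0.18 -0.89  2.74] rot [ 0.01 -0.12 -0.32]
```

View pics/w3.png

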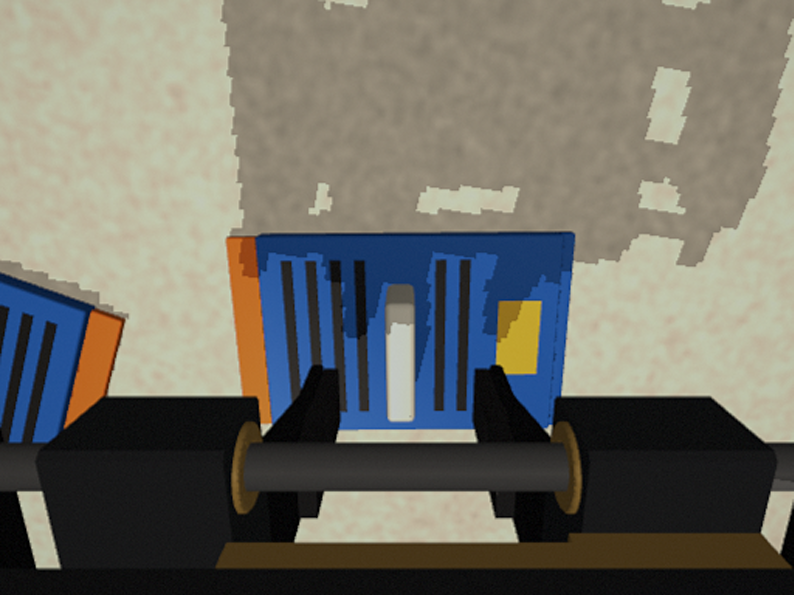

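```bash
python3 - <<'E'
from h import *
o=get_obs();T=wpose(o)
g=lambda u,v,z: ray("wrist",((u+.5)/1.55-.5,(v+.5)/1.55-.5),z,T)
a,b=g(401,286,.034),g(400,420,.034);print(a,b,(a+b)/2,np.linalg.norm(a-b),np.degrees(np.arctan2(a[1]-b[1],a[0]-b[0]))-90)
m=(a+b)/2
go([m[0],m[1],.0105],9.3)
print(T[:3,3])
E
```

```text
[0.52784448 0.20896944 0.034     ] [0.53498144 0.16029458 0.034     ] [0.53141296 0.18463201 0.034     ] 0.04919531179109427 8.341572617960196
offset cm [-0.07 -1.29  2.81] rot [ 0.01 -0.2  -0.4 ]
[0.52194064 0.25444518 0.20198283]
```

Request:
drive_tool(plan=[{"offset":[-0.1,-1.05,0.5],"delta_rot":[0,0,-0.4],"jaw":4.5},{"offset":[-0.1,-1.05,1.5],"delta_rot":[0,0,-0.4],"jaw":4.5},{"offset":[-0.1,-1.05,2.3],"delta_rot":[0,0,-0.4],"jaw":4.5},{"offset":[-0.1,-1.05,2.7],"delta_rot":[0,0,-0.4],"jaw":4.5},{"offset":[-0.1,-1.05,2.7],"delta_rot":[0,0,-0.4],"jaw":4.5},{"offset":[-0.1,-1.05,2.7],"delta_rot":[0,0,-0.4],"jaw":4.5},{"offset":[-0.1,-1.05,2.7],"delta_rot":[0,0,-0.4],"jaw":3.0},{"offset":[-0.1,-1.05,2.7],"delta_rot":[0,0,-0.4],"jaw":2.5}])

```text
time: 3.58
position: [0.5299, 0.1826, 0.0099]
tool_rot: [0.997, 0.082, 0.0, 0.0]
ft_force: [0.3, -0.4, -0.1]
grip_width: 0.0378
```

```bash
python3 - <<'E'
from h import *
o=get_obs();print(o["position"],o["ft_force"].round(2))
go([.5315,.182,.0105],9.2)
im=camera("wrist");crop(im,100,400,140,280,2.6,"pics/w4.png")
E
```

```text
[0.52988028 0.18260961 0.00994945] [ 0.32 -0.41 -0.11]
offset cm [ 0.15  0.09 -0.06] rot [ 0.   -0.01  0.16]
```

View pics/w4.png

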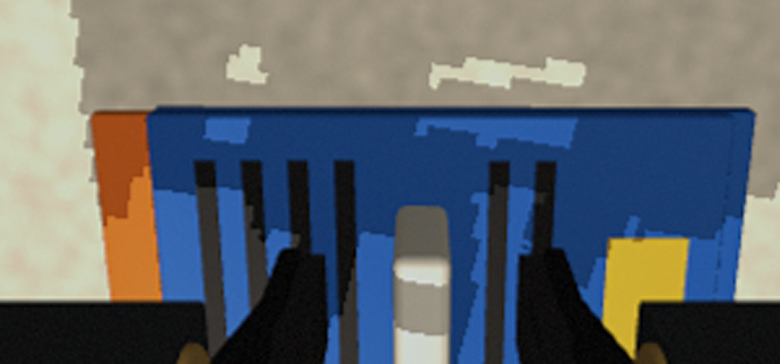

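Request:
drive_tool(plan=[{"offset":[0,0,-0.05],"delta_rot":[0,0,0],"jaw":0.8},{"offset":[0,0,-0.05],"delta_rot":[0,0,0],"jaw":0.8},{"offset":[0,0,-0.05],"delta_rot":[0,0,0],"jaw":0.8},{"offset":[0,0,-0.05],"delta_rot":[0,0,0],"jaw":0.8},{"offset":[0,0,-0.05],"delta_rot":[0,0,0],"jaw":0.8},{"offset":[0,0,-0.05],"delta_rot":[0,0,0],"jaw":0.8},{"offset":[0,0,-0.05],"delta_rot":[0,0,0],"jaw":0.8},{"offset":[0,0,-0.05],"delta_rot":[0,0,0],"jaw":0.8}], squeeze=30)

```text
time: 4.3
position: [0.5298, 0.1827, 0.0104]
tool_rot: [0.997, 0.082, 0.0, -0.0]
ft_force: [0.7, 0.8, 1.0]
grip_width: 0.01
```

```bash
python3 - <<'E'
from h import *
o=get_obs();print(o["position"],o["ft_force"].round(2),o["grip_width"])
go([.5315,.16,.25],9.2)
E
```

```text
[0.52980606 0.18266936 0.01040287] [0.67 0.84 0.97] 0.010020619117533092
offset cm [ -0.2    2.26 -23.96] rot [-0.   -0.01  0.17]
```

Request:
drive_tool(plan=[{"offset":[0,0,-1],"delta_rot":[0,0,0],"jaw":0.8},{"offset":[0,0,-3],"delta_rot":[0,0,0],"jaw":0.8},{"offset":[0,0,-6],"delta_rot":[0,0,0],"jaw":0.8},{"offset":[0,0,-10],"delta_rot":[0,2,0],"jaw":0.8},{"offset":[0,0,-14],"delta_rot":[0,6,0],"jaw":0.8},{"offset":[0,0,-18],"delta_rot":[0,10,0],"jaw":0.8},{"offset":[0,0,-20],"delta_rot":[0,14,0],"jaw":0.8},{"offset":[0,0,-20],"delta_rot":[0,14,0],"jaw":0.8}])

```text
time: 4.97
position: [0.5291, 0.183, 0.2154]
tool_rot: [0.989, 0.081, 0.126, -0.01]
ft_force: [0.5, 0.1, -2.0]
grip_width: 0.0099
```

```bash
cat >> h.py <<'E'
YAW=10.4
C=np.array([.5515,-.1677,.094])
def target(lip_s,lip_z,tilt,lip_t=0,pt=(0,0,.0104)):
    """TCP so that the lip edge is lip_s along x from true-middle (frame axes), lip_z above the floor"""
    Rc=R.from_euler("z",YAW,degrees=True)*R.from_euler("y",-tilt,degrees=True)
    lip=C+R.from_euler("z",YAW,degrees=True).apply([lip_s,lip_t,lip_z])
    return lip+Rc.apply(np.array(pt)-[-.065,0,0])
def gl(lip_s,lip_z,tilt,**k):
    p=target(lip_s,lip_z,tilt,**k);print(p.round(4),end=" ");go(p,YAW,tilt)
def lipstate(o,pt=(0,0,.0104)):
    Rt_=R.from_quat(o["tool_rot"])
    Rc=Rt_*R.from_matrix(np.diag([1.,-1,-1]))
    lip=o["position"]+Rc.apply(np.array([-.065,0,0])-np.array(pt))
    d=R.from_euler("z",-YAW,degrees=True).apply(lip-C)
    x=Rc.apply([1,0,0]);f=R.from_euler("z",-YAW,degrees=True).apply(o["ft_force"])
    print("t",round(o["time"],2),"lip s,t,z mm",(d*1000).round(2),"tilt",np.degrees(np.arcsin(x[2])).round(2),"yaw",np.degrees(np.arctan2(x[1],x[0])).round(2),"F",f.round(2),"M",R.from_euler("z",-YAW,degrees=True).apply(o["moment"]).round(3),"w",round(o["grip_width"],4))
E
python3 - <<'E'
from h import *
lipstate(get_obs());gl(-.045,.08,14)
im=camera("wrist");crop(im,0,512,0,384,1.55,"pics/w5.png")
E
```

```text
t 4.97 lip s,t,z mm [-19.09 350.04  95.06] tilt 14.47 yaw 9.41 F [ 0.51  0.05 -2.04] M [-0.027  0.123 -0.001] w 0.0099
[ 0.5668 -0.1649  0.1998] offset cm [-2.29 34.94  1.02] rot [ 0.25 -0.47 -0.96]
```

View pics/w5.png

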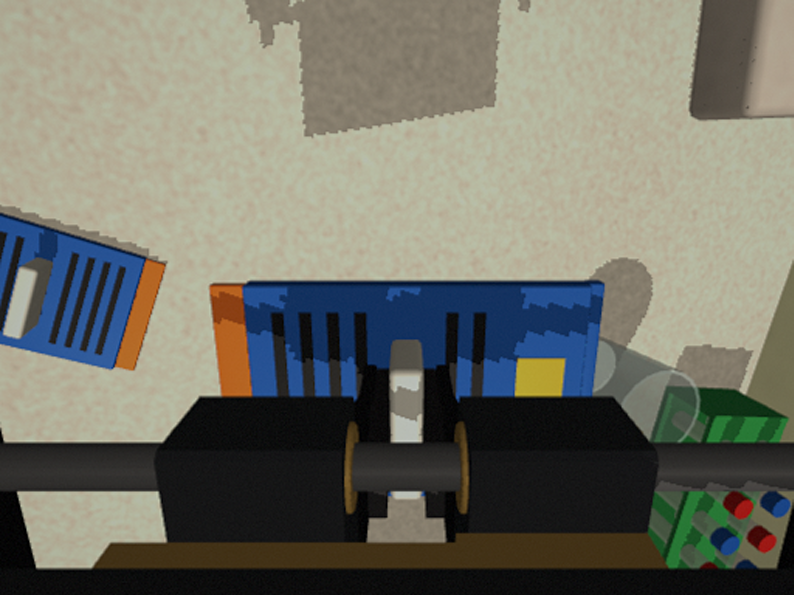

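```bash
python3 - <<'E'
from h import *
T=calibration("wrist")["tool_from_camera"]
for p in [(65,40,5),(60,40,8),(-53,40,8),(-65,39,4),(0,22,34),(-65,-39,4)]:
    for dy in (0,2):
        P=np.array([p[0],-(p[1]+dy),10.4-p[2]])/1000
        print(p,dy,(proj("wrist",P,T)*1.55+.3).round(1))
E
```

```text
(65, 40, 5) 0 [600.6 278.4]
(65, 40, 5) 2 [601.3 272.4]
(60, 40, 8) 0 [588.3 280.7]
(60, 40, 8) 2 [588.9 274.6]
(-53, 40, 8) 0 [236.1 280.5]
(-53, 40, 8) 2 [235.5 274.5]
(-65, 39, 4) 0 [203.6 280.4]
(-65, 39, 4) 2 [202.9 274.4]
(0, 22, 34) 0 [400.5 365.1]
(0, 22, 34) 2 [400.5 358.6]
(-65, -39, 4) 0 [227.3 483.3]
(-65, -39, 4) 2 [226.8 478.7]
```

```bash
sed -i 's/^YAW=.*/YAW=10.3/; s/^C=.*/C=np.array([.5507,-.1675,.094])/; s/pt=(0,0,.0104)/pt=(0,.002,.0104)/' h.py
python3 - <<'E'
from h import *
lipstate(get_obs());gl(-.048,.04,14)
E
```

```text
t 5.02 lip s,t,z mm [-19.45 347.5   93.01] tilt 14.17 yaw 9.4 F [ 0.36  0.84 -2.79] M [-0.065  0.153 -0.   ] w 0.0093
[ 0.5627 -0.1633  0.1598] offset cm [-3.54 34.69  4.6 ] rot [ 0.23 -0.17 -0.87]
```

Request:
drive_tool(plan=[{"offset":[-3.5,4,1],"delta_rot":[0.2,-0.2,-0.9],"jaw":0.8},{"offset":[-3.5,8,1],"delta_rot":[0.2,-0.2,-0.9],"jaw":0.8},{"offset":[-3.5,12,1],"delta_rot":[0.2,-0.2,-0.9],"jaw":0.8},{"offset":[-3.5,16,1],"delta_rot":[0.2,-0.2,-0.9],"jaw":0.8},{"offset":[-3.5,20,1],"delta_rot":[0.2,-0.2,-0.9],"jaw":0.8},{"offset":[-3.5,24,1],"delta_rot":[0.2,-0.2,-0.9],"jaw":0.8},{"offset":[-3.5,28,1],"delta_rot":[0.2,-0.2,-0.9],"jaw":0.8},{"offset":[-3.5,32,1],"delta_rot":[0.2,-0.2,-0.9],"jaw":0.8}])

```text
time: 5.68
position: [0.5501, -0.1403, 0.1903]
tool_rot: [0.989, 0.089, 0.118, -0.012]
ft_force: [1.2, -0.2, -1.8]
grip_width: 0.0099
```

```bash
python3 - <<'E'
from h import *
lipstate(get_obs());gl(-.048,.02,14)
E
```

```text
t 5.68 lip s,t,z mm [-56.48  24.98  70.87] tilt 13.6 yaw 10.23 F [ 1.1  -0.44 -1.84] M [-0.031  0.069 -0.042] w 0.0099
[ 0.5627 -0.1633  0.1398] offset cm [-0.38  2.5   5.09] rot [-0.14  0.4  -0.07]
```

Request:
drive_tool(plan=[{"offset":[-0.4,2,0.5],"delta_rot":[0,0,0],"jaw":0.8},{"offset":[-0.4,2.5,1.5],"delta_rot":[0,0,0],"jaw":0.8},{"offset":[-0.4,2.5,3],"delta_rot":[0,0,0],"jaw":0.8},{"offset":[-0.4,2.5,4],"delta_rot":[0,0,0],"jaw":0.8},{"offset":[-0.4,2.5,4.6],"delta_rot":[0,0,0],"jaw":0.8},{"offset":[-0.4,2.5,5],"delta_rot":[0,0,0],"jaw":0.8},{"offset":[-0.4,2.5,5],"delta_rot":[0,0,0],"jaw":0.8},{"offset":[-0.4,2.5,5],"delta_rot":[0,0,0],"jaw":0.8}])

```text
time: 6.35
position: [0.5631, -0.1605, 0.1425]
tool_rot: [0.989, 0.09, 0.119, -0.011]
ft_force: [0.1, -0.1, -2.0]
grip_width: 0.0101
```

```bash
python3 - <<'E'
from h import *
lipstate(get_obs());
im=camera("wrist");crop(im,0,512,0,384,1.55,"pics/w6.png")
im=camera("scene");crop(im,130,280,120,290,3.5,"pics/s6.png")
lipstate(get_obs());gl(-.048,.003,14)
E
```

```text
t 6.35 lip s,t,z mm [-47.16   2.64  22.93] tilt 13.77 yaw 10.37 F [ 0.08 -0.07 -2.02] M [ 0.016  0.042 -0.043] w 0.0101
t 6.45 lip s,t,z mm [-46.91   2.05  23.59] tilt 13.84 yaw 10.36 F [-0.21 -0.46 -1.29] M [-0.003  0.114  0.002] w 0.0098
[ 0.5627 -0.1633  0.1228] offset cm [-0.6   0.21  1.96] rot [0.05 0.16 0.06]
```

View pics/w6.png

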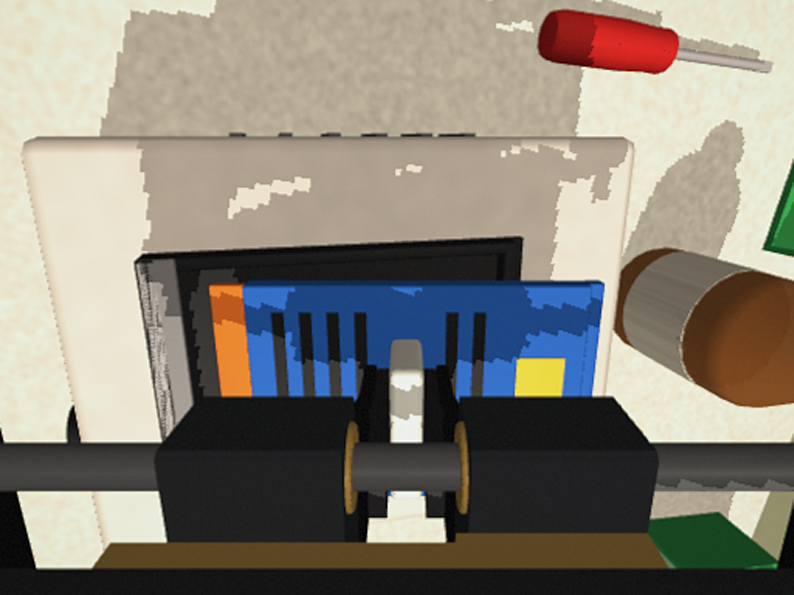

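View pics/s6.png

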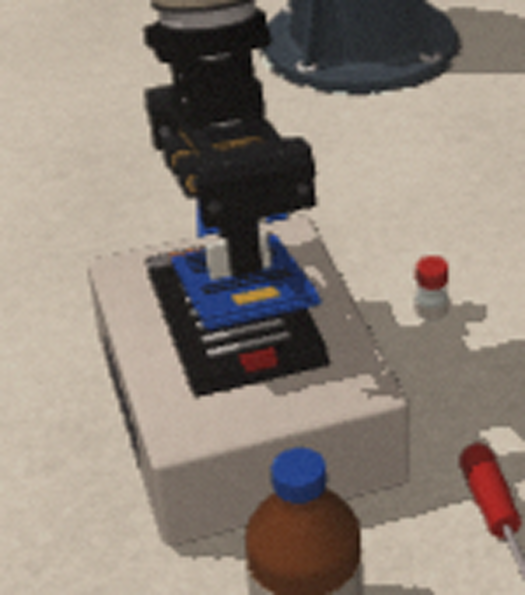

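```bash
python3 - <<'E'
from h import *
o=get_obs();T=wpose(o);Y=R.from_euler("z",YAW,degrees=True)
for p in [(-75,49,10),(-59,49,10),(75,49,8),(66,44,8)]:
    print(p,(proj("wrist",C+Y.apply(np.array(p)/1000),T)*1.55+.3).round(1))
E
```

```text
(-75, 49, 10) [124.1 255.7]
(-59, 49, 10) [173.9 253.5]
(75, 49, 8) [523.1 237. ]
(66, 44, 8) [502.1 249.9]
```

Request:
drive_tool(plan=[{"offset":[-0.3,0.2,0.5],"delta_rot":[0,0.2,0],"jaw":0.8},{"offset":[-0.5,0.2,0.9],"delta_rot":[0,0.2,0],"jaw":0.8},{"offset":[-0.5,0.2,1.2],"delta_rot":[0,0.2,0],"jaw":0.8},{"offset":[-0.5,0.2,1.4],"delta_rot":[0,0.2,0],"jaw":0.8},{"offset":[-0.5,0.2,1.6],"delta_rot":[0,0.2,0],"jaw":0.8},{"offset":[-0.5,0.2,1.75],"delta_rot":[0,0.2,0],"jaw":0.8},{"offset":[-0.5,0.2,1.75],"delta_rot":[0,0.2,0],"jaw":0.8},{"offset":[-0.5,0.2,1.75],"delta_rot":[0,0.2,0],"jaw":0.8}])

```text
time: 7.12
position: [0.5629, -0.1635, 0.1244]
tool_rot: [0.989, 0.089, 0.121, -0.011]
ft_force: [-0.3, 0.8, -1.7]
grip_width: 0.0101
```

```bash
python3 - <<'E'
from h import *
lipstate(get_obs());gl(-.048,-.0005,14)
E
```

```text
t 7.12 lip s,t,z mm [-47.87  -0.22   4.56] tilt 13.99 yaw 10.3 F [-0.21  0.81 -1.68] M [ 0.007  0.103 -0.004] w 0.0101
[ 0.5627 -0.1633  0.1193] offset cm [-0.13 -0.02  0.49] rot [0.02 0.01 0.  ]
```

Request:
drive_tool(plan=[{"offset":[-0.02,0,0.1],"delta_rot":[0,0,0],"jaw":0.8},{"offset":[-0.05,0,0.2],"delta_rot":[0,0,0],"jaw":0.8},{"offset":[-0.07,0,0.28],"delta_rot":[0,0,0],"jaw":0.8},{"offset":[-0.08,0,0.34],"delta_rot":[0,0,0],"jaw":0.8},{"offset":[-0.09,0,0.38],"delta_rot":[0,0,0],"jaw":0.8},{"offset":[-0.1,0,0.4],"delta_rot":[0,0,0],"jaw":0.8},{"offset":[-0.1,0,0.4],"delta_rot":[0,0,0],"jaw":0.8},{"offset":[-0.1,0,0.4],"delta_rot":[0,0,0],"jaw":0.8}])

```text
time: 7.78
position: [0.5628, -0.1635, 0.1204]
tool_rot: [0.989, 0.089, 0.121, -0.011]
ft_force: [-0.7, 0.4, -0.7]
grip_width: 0.0099
```

```bash
python3 - <<'E'
from h import *
lipstate(get_obs())
E
```

```text
t 7.78 lip s,t,z mm [-47.92  -0.21   0.54] tilt 14.0 yaw 10.3 F [-0.62  0.5  -0.73] M [-0.049  0.088 -0.039] w 0.0099
```

Request:
drive_tool(plan=[{"offset":[0,0,0.02],"delta_rot":[0,0,0],"jaw":0.8},{"offset":[-0.01,0,0.04],"delta_rot":[0,0,0],"jaw":0.8},{"offset":[-0.01,0,0.05],"delta_rot":[0,0,0],"jaw":0.8},{"offset":[-0.02,0,0.07],"delta_rot":[0,0,0],"jaw":0.8},{"offset":[-0.02,0,0.07],"delta_rot":[0,0,0],"jaw":0.8},{"offset":[-0.02,0,0.07],"delta_rot":[0,0,0],"jaw":0.8},{"offset":[-0.02,0,0.07],"delta_rot":[0,0,0],"jaw":0.8},{"offset":[-0.02,0,0.07],"delta_rot":[0,0,0],"jaw":0.8}])

```text
time: 8.45
position: [0.5628, -0.1635, 0.1197]
tool_rot: [0.989, 0.089, 0.121, -0.011]
ft_force: [-0.4, 0.3, -1.4]
grip_width: 0.0101
```

```bash
python3 - <<'E'
from h import *
lipstate(get_obs())
E
```

```text
t 8.45 lip s,t,z mm [-47.88  -0.2   -0.12] tilt 14.01 yaw 10.3 F [-0.37  0.35 -1.45] M [0.012 0.038 0.009] w 0.0101
```

Request:
drive_tool(plan=[{"offset":[0,0,0.02],"delta_rot":[0,0,0],"jaw":0.8},{"offset":[-0.01,0,0.04],"delta_rot":[0,0,0],"jaw":0.8},{"offset":[-0.01,0,0.06],"delta_rot":[0,0,0],"jaw":0.8},{"offset":[-0.02,0,0.07],"delta_rot":[0,0,0],"jaw":0.8},{"offset":[-0.02,0,0.08],"delta_rot":[0,0,0],"jaw":0.8},{"offset":[-0.02,0,0.08],"delta_rot":[0,0,0],"jaw":0.8},{"offset":[-0.02,0,0.08],"delta_rot":[0,0,0],"jaw":0.8},{"offset":[-0.02,0,0.08],"delta_rot":[0,0,0],"jaw":0.8}])

```text
time: 9.12
position: [0.5631, -0.1635, 0.1192]
tool_rot: [0.989, 0.089, 0.122, -0.011]
ft_force: [1.0, 1.6, 4.5]
grip_width: 0.0097
```

```bash
python3 - <<'E'
from h import *
lipstate(get_obs())
E
```

```text
t 9.12 lip s,t,z mm [-47.62  -0.33  -0.68] tilt 14.04 yaw 10.3 F [1.3  1.39 4.55] M [0.223 0.162 0.028] w 0.0097
```

Request:
drive_tool(plan=[{"offset":[0.01,0,-0.03],"delta_rot":[0,0,0],"jaw":0.8},{"offset":[-0.14,0,-0.07],"delta_rot":[0,0,0],"jaw":0.8},{"offset":[-0.29,0,-0.1],"delta_rot":[0,0,0],"jaw":0.8},{"offset":[-0.44,0,-0.14],"delta_rot":[0,0,0],"jaw":0.8},{"offset":[-0.59,0,-0.18],"delta_rot":[0,0,0],"jaw":0.8},{"offset":[-0.74,0,-0.22],"delta_rot":[0,0,0],"jaw":0.8},{"offset":[-0.86,0,-0.25],"delta_rot":[0,0,0],"jaw":0.8},{"offset":[-0.86,0,-0.25],"delta_rot":[0,0,0],"jaw":0.8}])

```text
time: 9.78
position: [0.5542, -0.1656, 0.1194]
tool_rot: [0.988, 0.089, 0.122, -0.01]
ft_force: [4.2, -1.1, 4.9]
grip_width: 0.0098
```

```bash
python3 - <<'E'
from h import *
lipstate(get_obs())
E
```

```text
t 9.78 lip s,t,z mm [-56.71  -0.77  -0.42] tilt 14.05 yaw 10.3 F [ 3.9  -1.79  4.92] M [-0.109 -0.393 -0.034] w 0.0098
```

Request:
drive_tool(plan=[{"offset":[0.01,0,-0.03],"delta_rot":[0,0,0],"jaw":0.8},{"offset":[-0.06,0,-0.05],"delta_rot":[0,0,0],"jaw":0.8},{"offset":[-0.14,0,-0.07],"delta_rot":[0,0,0],"jaw":0.8},{"offset":[-0.22,0,-0.09],"delta_rot":[0,0,0],"jaw":0.8},{"offset":[-0.3,0,-0.11],"delta_rot":[0,0,0],"jaw":0.8},{"offset":[-0.38,0,-0.13],"delta_rot":[0,0,0],"jaw":0.8},{"offset":[-0.44,0,-0.14],"delta_rot":[0,0,0],"jaw":0.8},{"offset":[-0.48,0,-0.15],"delta_rot":[0,0,0],"jaw":0.8}])

```text
time: 10.45
position: [0.5489, -0.1658, 0.1194]
tool_rot: [0.989, 0.089, 0.121, -0.011]
ft_force: [3.6, 0.8, 3.2]
grip_width: 0.0098
```

```bash
python3 - <<'E'
from h import *
lipstate(get_obs())
im=camera("wrist");crop(im,50,400,120,280,2.2,"pics/w7.png");lipstate(get_obs())
E
```

```text
t 10.45 lip s,t,z mm [-6.2e+01 -5.0e-02 -3.8e-01] tilt 14.0 yaw 10.29 F [3.69 0.19 3.21] M [-0.03  -0.459 -0.037] w 0.0098
t 10.5 lip s,t,z mm [-6.207e+01 -3.000e-02 -4.200e-01] tilt 13.99 yaw 10.29 F [2.85 0.77 2.79] M [-0.02  -0.462  0.029] w 0.0102
```

View pics/w7.png

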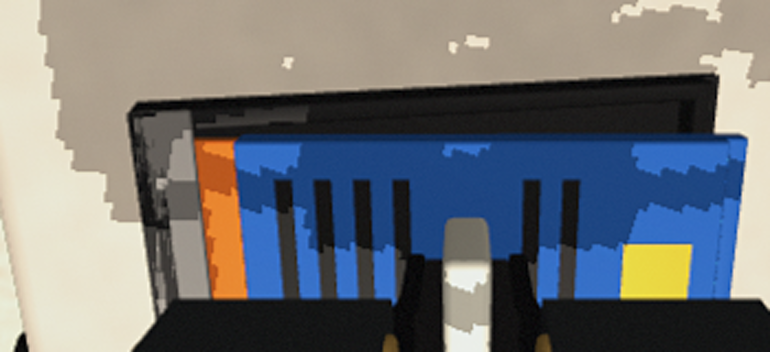

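Request:
drive_tool(plan=[{"offset":[-0.05,0,-0.02],"delta_rot":[0,0,0],"jaw":0.8},{"offset":[-0.1,0,-0.04],"delta_rot":[0,0,0],"jaw":0.8},{"offset":[-0.15,0,-0.05],"delta_rot":[0,0,0],"jaw":0.8},{"offset":[-0.2,0,-0.06],"delta_rot":[0,0,0],"jaw":0.8},{"offset":[-0.24,0,-0.07],"delta_rot":[0,0,0],"jaw":0.8},{"offset":[-0.27,0,-0.08],"delta_rot":[0,0,0],"jaw":0.8},{"offset":[-0.27,0,-0.08],"delta_rot":[0,0,0],"jaw":0.8},{"offset":[-0.27,0,-0.08],"delta_rot":[0,0,0],"jaw":0.8}])

```text
time: 11.17
position: [0.546, -0.1664, 0.1194]
tool_rot: [0.989, 0.089, 0.121, -0.011]
ft_force: [1.9, 1.0, 3.6]
grip_width: 0.0099
```

```bash
python3 - <<'E'
from h import *
lipstate(get_obs())
E
```

```text
t 11.17 lip s,t,z mm [-64.95  -0.09  -0.35] tilt 13.97 yaw 10.3 F [2.04 0.66 3.61] M [-0.036 -0.275  0.034] w 0.0099
```

Request:
drive_tool(plan=[{"offset":[-0.03,0,-0.01],"delta_rot":[0,0,0],"jaw":0.8},{"offset":[-0.06,0,-0.02],"delta_rot":[0,0,0],"jaw":0.8},{"offset":[-0.09,0,-0.03],"delta_rot":[0,0,0],"jaw":0.8},{"offset":[-0.12,0,-0.035],"delta_rot":[0,0,0],"jaw":0.8},{"offset":[-0.14,0,-0.04],"delta_rot":[0,0,0],"jaw":0.8},{"offset":[-0.14,0,-0.04],"delta_rot":[0,0,0],"jaw":0.8},{"offset":[-0.14,0,-0.04],"delta_rot":[0,0,0],"jaw":0.8},{"offset":[-0.14,0,-0.04],"delta_rot":[0,0,0],"jaw":0.8}])

```text
time: 11.83
position: [0.5447, -0.1666, 0.1195]
tool_rot: [0.989, 0.089, 0.121, -0.011]
ft_force: [2.3, -0.1, 1.8]
grip_width: 0.01
```

```bash
python3 - <<'E'
from h import *
lipstate(get_obs())
E
```

```text
t 11.83 lip s,t,z mm [-66.33  -0.07  -0.3 ] tilt 13.98 yaw 10.3 F [ 2.26 -0.47  1.84] M [ 0.028 -0.267 -0.025] w 0.01
```

Still sliding freely; continue in small steps.

Request:
drive_tool(plan=[{"offset":[-0.03,0,-0.01],"delta_rot":[0,0,0],"jaw":0.8},{"offset":[-0.06,0,-0.015],"delta_rot":[0,0,0],"jaw":0.8},{"offset":[-0.09,0,-0.02],"delta_rot":[0,0,0],"jaw":0.8},{"offset":[-0.11,0,-0.025],"delta_rot":[0,0,0],"jaw":0.8},{"offset":[-0.13,0,-0.03],"delta_rot":[0,0,0],"jaw":0.8},{"offset":[-0.13,0,-0.03],"delta_rot":[0,0,0],"jaw":0.8},{"offset":[-0.13,0,-0.03],"delta_rot":[0,0,0],"jaw":0.8},{"offset":[-0.13,0,-0.03],"delta_rot":[0,0,0],"jaw":0.8}])

```text
time: 12.5
position: [0.5444, -0.1668, 0.1198]
tool_rot: [0.988, 0.089, 0.122, -0.011]
ft_force: [5.2, 2.2, 1.2]
grip_width: 0.0097
```

```bash
python3 - <<'E'
from h import *
lipstate(get_obs())
im=camera("wrist");crop(im,50,400,120,280,2.2,"pics/w8.png")
E
```

```text
t 12.5 lip s,t,z mm [-66.59  -0.14  -0.1 ] tilt 14.09 yaw 10.27 F [5.53 1.24 1.21] M [ 0.218 -1.015  0.057] w 0.0097
```

View pics/w8.png

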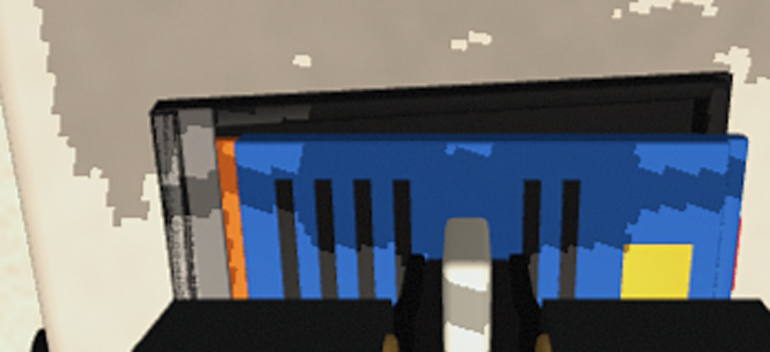

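```bash
cat >> h.py <<'E'
def table(s,z,tilts,t=0,o=None):
    o=o or get_obs();R0=R.from_quat(o["tool_rot"])
    for a,zz in zip(tilts,z if np.ndim(z) else [z]*len(tilts)):
        p=target(s,zz,a,lip_t=t)
        print(a,(R0.inv().apply(p-o["position"])*100).round(2),np.degrees((R0.inv()*Rt(YAW,a)).as_rotvec()).round(2))
E
python3 - <<'E'
from h import *
o=get_obs();lipstate(o)
table(-.0664,-.0001,[14,13,12,11,10,9,8,7,6.5],o=o)
E
```

```text
t 12.55 lip s,t,z mm [-6.656e+01 -1.600e-01 -6.000e-02] tilt 14.1 yaw 10.27 F [6.04 0.74 1.72] M [ 0.242 -0.976  0.08 ] w 0.0101
14 [ 0.02 -0.02  0.02] [ 0.04 -0.1  -0.03]
13 [ 0.03 -0.02  0.13] [ 0.04 -1.1  -0.03]
12 [ 0.05 -0.02  0.25] [ 0.04 -2.1  -0.03]
11 [ 0.06 -0.02  0.36] [ 0.04 -3.1  -0.03]
10 [ 0.07 -0.02  0.47] [ 0.04 -4.1  -0.04]
9 [ 0.08 -0.02  0.59] [ 0.04 -5.1  -0.04]
8 [ 0.09 -0.02  0.7 ] [ 0.04 -6.1  -0.04]
7 [ 0.09 -0.02  0.82] [ 0.04 -7.1  -0.04]
6.5 [ 0.09 -0.02  0.88] [ 0.04 -7.6  -0.04]
```

Request:
drive_tool(plan=[{"offset":[0.02,0,0.06],"delta_rot":[0,-0.5,0],"jaw":0.8},{"offset":[0.03,0,0.13],"delta_rot":[0,-1.1,0],"jaw":0.8},{"offset":[0.05,0,0.25],"delta_rot":[0,-2.1,0],"jaw":0.8},{"offset":[0.06,0,0.36],"delta_rot":[0,-3.1,0],"jaw":0.8},{"offset":[0.07,0,0.47],"delta_rot":[0,-4.1,0],"jaw":0.8},{"offset":[0.08,0,0.54],"delta_rot":[0,-4.7,0],"jaw":0.8},{"offset":[0.08,0,0.59],"delta_rot":[0,-5.1,0],"jaw":0.8},{"offset":[0.08,0,0.59],"delta_rot":[0,-5.1,0],"jaw":0.8}])

```text
time: 13.22
position: [0.5462, -0.1665, 0.1141]
tool_rot: [0.993, 0.09, 0.078, -0.007]
ft_force: [4.2, 1.0, 2.7]
grip_width: 0.0097
```

```bash
python3 - <<'E'
from h import *
o=get_obs();lipstate(o)
table(-.067,-.0003,[9,8,7,6.5,6],o=o)
E
```

```text
t 13.22 lip s,t,z mm [-66.8   -0.24  -0.23] tilt 8.94 yaw 10.31 F [4.32 0.27 2.71] M [ 0.152 -0.777  0.045] w 0.0097
9 [-0.02 -0.02 -0.  ] [0.04 0.06 0.01]
8 [-0.01 -0.02  0.11] [ 0.04 -0.94  0.01]
7 [ 0.01 -0.02  0.22] [ 0.04 -1.94  0.01]
6.5 [ 0.02 -0.02  0.28] [ 0.04 -2.44  0.01]
6 [ 0.02 -0.02  0.34] [ 0.04 -2.94  0.01]
```

Request:
drive_tool(plan=[{"offset":[0,0,0.05],"delta_rot":[0,-0.5,0],"jaw":0.8},{"offset":[0,0,0.11],"delta_rot":[0,-1,0],"jaw":0.8},{"offset":[0.01,0,0.17],"delta_rot":[0,-1.5,0],"jaw":0.8},{"offset":[0.01,0,0.22],"delta_rot":[0,-2,0],"jaw":0.8},{"offset":[0.02,0,0.28],"delta_rot":[0,-2.5,0],"jaw":0.8},{"offset":[0.02,0,0.28],"delta_rot":[0,-2.5,0],"jaw":0.8},{"offset":[0.02,0,0.28],"delta_rot":[0,-2.5,0],"jaw":0.8},{"offset":[0.02,0,0.28],"delta_rot":[0,-2.5,0],"jaw":0.8}])

```text
time: 13.88
position: [0.5469, -0.1664, 0.1115]
tool_rot: [0.994, 0.089, 0.056, -0.005]
ft_force: [5.6, 2.0, 2.1]
grip_width: 0.0099
```

```bash
python3 - <<'E'
from h import *
o=get_obs();lipstate(o)
im=camera("wrist");crop(im,50,420,120,280,2.1,"pics/w9.png")
im=camera("scene");crop(im,130,280,120,290,3.5,"pics/s9.png")
E
```

```text
t 13.88 lip s,t,z mm [-66.99  -0.25  -0.15] tilt 6.49 yaw 10.27 F [5.87 0.99 2.07] M [ 0.33  -0.965 -0.021] w 0.0099
```

View pics/w9.png

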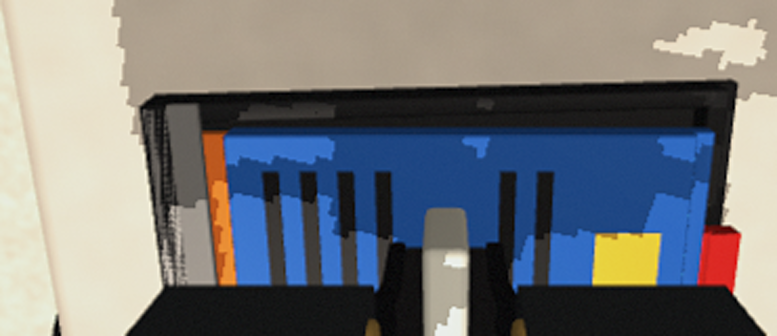

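View pics/s9.png

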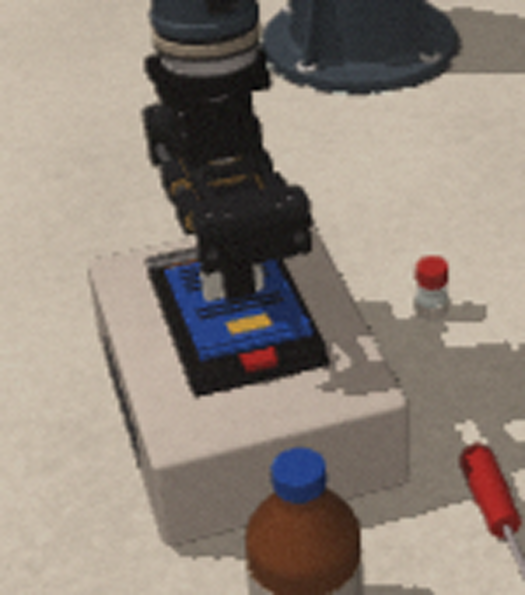

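Request:
drive_tool(plan=[{"offset":[0.03,0,0],"delta_rot":[0,0,0],"jaw":1.2},{"offset":[0.03,0,0],"delta_rot":[0,0,0],"jaw":1.6},{"offset":[0.03,0,0],"delta_rot":[0,0,0],"jaw":2.2},{"offset":[0.03,0,0],"delta_rot":[0,0,0],"jaw":3},{"offset":[0.03,0,0],"delta_rot":[0,0,0],"jaw":3},{"offset":[0.03,0,-1],"delta_rot":[0,0,0],"jaw":3},{"offset":[0.03,0,-3],"delta_rot":[0,0,0],"jaw":3},{"offset":[0.03,0,-5],"delta_rot":[0,0,0],"jaw":3}])

```text
time: 14.65
position: [0.5401, -0.1671, 0.1613]
tool_rot: [0.994, 0.09, 0.054, -0.006]
ft_force: [0.4, -0.7, -0.2]
grip_width: 0.0299
```

```bash
python3 - <<'E'
from h import *
o=get_obs();lipstate(o)
im=camera("wrist");crop(im,0,512,0,384,1.55,"pics/w10.png")
im=camera("scene");crop(im,130,280,120,290,3.5,"pics/s10.png")
Y=R.from_euler("z",YAW,degrees=True)
# cover at tilt 5.7 with lip low edge at s=-.0675,z=-.0005
a=5.7;Rc=Y*R.from_euler("y",-a,degrees=True)
pad=C+Y.apply([-.0675,0,-.0005])+Rc.apply([.065+.043,0,.008]);print("pad",pad)
go(pad+[0,0,.012],YAW,3)
E
```

```text
t 14.65 lip s,t,z mm [-73.85   0.33  49.82] tilt 6.27 yaw 10.29 F [ 0.25 -0.72 -0.19] M [-0.052 -0.026 -0.028] w 0.0299
pad [ 0.5892402  -0.16049606  0.11218698]
offset cm [4.23 0.02 4.55] rot [ 0.27 -3.66  0.01]
```

View pics/w10.png

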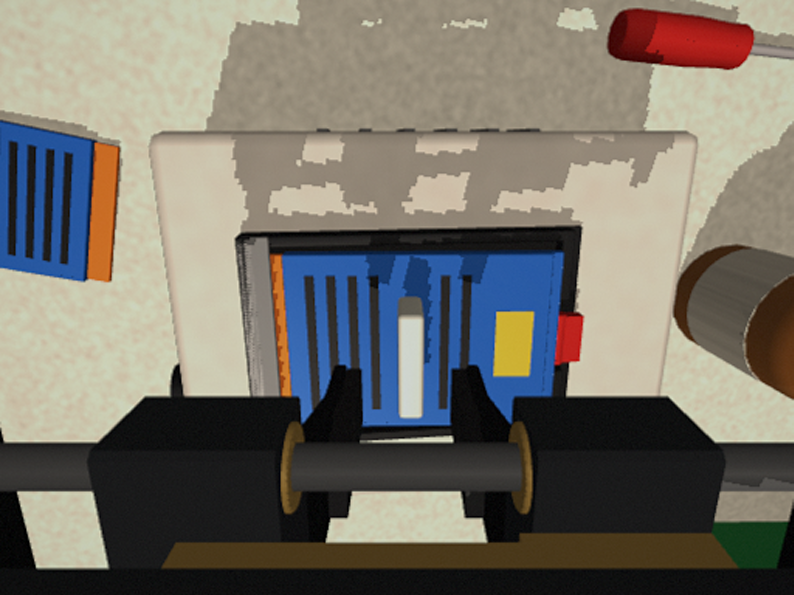

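View pics/s10.png

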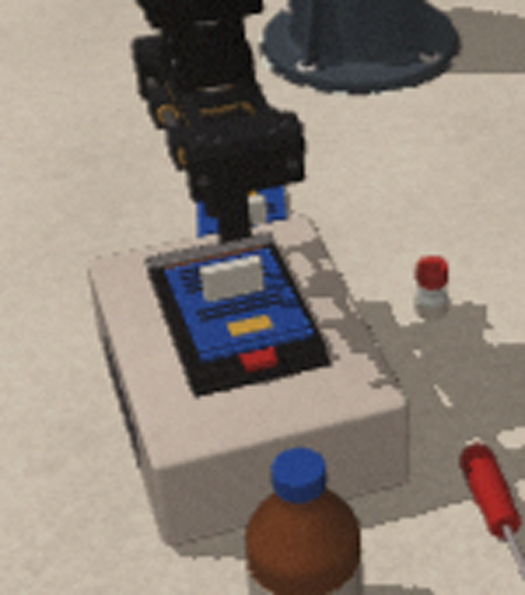

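```bash
python3 - <<'E'
from h import *
o=get_obs();T=wpose(o)
for u,v in [(514,344),(496,312),(532,376)]: print(ray("wrist",((u+.5)/1.55-.5,(v+.5)/1.55-.5),.113,T))
E
```

```text
[ 0.59814937 -0.16241153  0.113     ]
[ 0.58653184 -0.14894859  0.113     ]
[ 0.61034653 -0.17654617  0.113     ]
```

Request:
drive_tool(plan=[{"offset":[1,0,0],"delta_rot":[0,0,0],"jaw":0},{"offset":[3,0,0.3],"delta_rot":[0,-1,0],"jaw":0},{"offset":[4.2,0,0.5],"delta_rot":[0,-3,0],"jaw":0},{"offset":[4.2,0,1],"delta_rot":[0,-3.5,0],"jaw":0},{"offset":[4.2,0,2],"delta_rot":[0,-3.5,0],"jaw":0},{"offset":[4.2,0,3],"delta_rot":[0,-3.5,0],"jaw":0},{"offset":[4.2,0,4],"delta_rot":[0,-3.5,0],"jaw":0},{"offset":[4.2,0,4.5],"delta_rot":[0,-3.5,0],"jaw":0}])

```text
time: 15.42
position: [0.585, -0.1583, 0.1183]
tool_rot: [0.996, 0.089, 0.023, -0.003]
ft_force: [-0.4, 0.2, -0.4]
grip_width: 0.0008
```

```bash
python3 - <<'E'
from h import *
o=get_obs();lipstate(o);print(o["position"])
im=camera("wrist");crop(im,0,512,0,384,1.55,"pics/w11.png")
im=camera("scene");crop(im,130,280,120,290,3.5,"pics/s11.png")
go([.5892,-.1605,.1122],YAW,3)
E
```

```text
t 15.42 lip s,t,z mm [-29.09   0.95  10.87] tilt 2.67 yaw 10.26 F [-0.41  0.25 -0.4 ] M [ 0.011  0.015 -0.025] w 0.0008
[ 0.58497349 -0.15834974  0.11829737]
offset cm [0.31 0.26 0.7 ] rot [-0.13  0.29 -0.04]
```

View pics/w11.png

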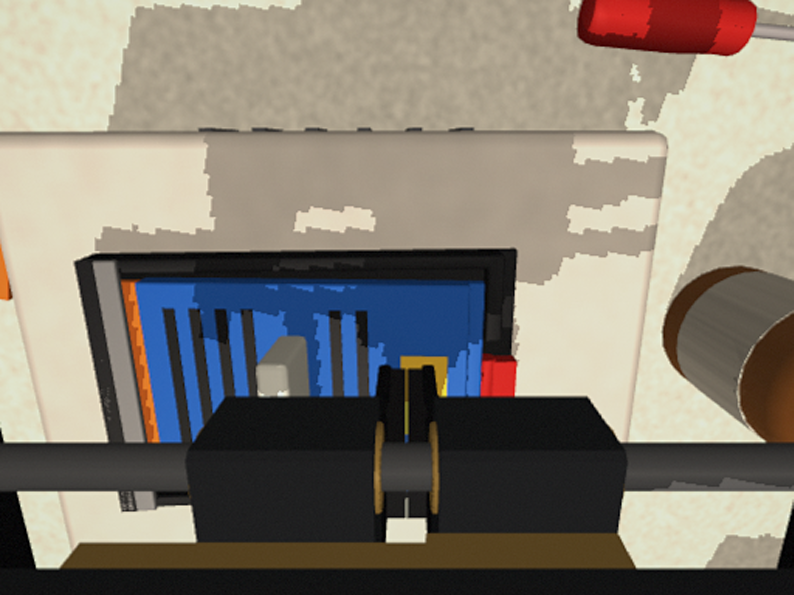

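View pics/s11.png

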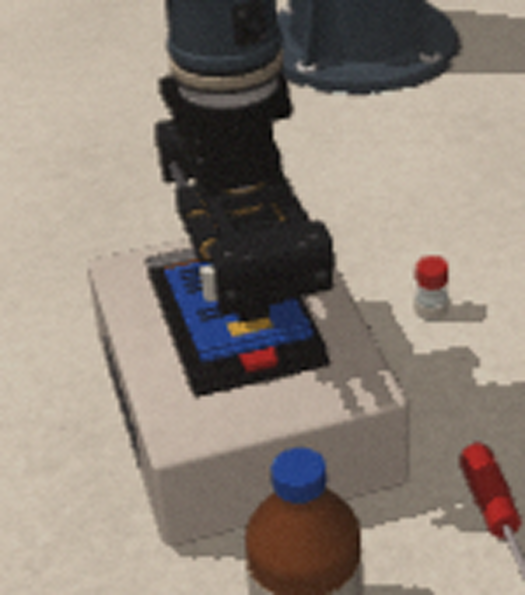

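Request:
drive_tool(plan=[{"offset":[0.3,0.1,0],"delta_rot":[0,0,0],"jaw":0},{"offset":[0.6,0.2,0.1],"delta_rot":[0,0,0],"jaw":0},{"offset":[0.6,0.2,0.25],"delta_rot":[0,0,0],"jaw":0},{"offset":[0.6,0.2,0.4],"delta_rot":[0,0,0],"jaw":0},{"offset":[0.6,0.2,0.5],"delta_rot":[0,0,0],"jaw":0},{"offset":[0.6,0.2,0.6],"delta_rot":[0,0,0],"jaw":0},{"offset":[0.6,0.2,0.7],"delta_rot":[0,0,0],"jaw":0},{"offset":[0.6,0.2,0.8],"delta_rot":[0,0,0],"jaw":0}])

```text
time: 16.18
position: [0.5938, -0.1599, 0.1133]
tool_rot: [0.996, 0.09, 0.025, -0.002]
ft_force: [-1.4, 0.6, 2.9]
grip_width: 0.0004
```

```bash
python3 - <<'E'
from h import *
o=get_obs();lipstate(o);print(o["position"])
E
```

```text
t 16.18 lip s,t,z mm [-20.66  -2.19   5.65] tilt 2.9 yaw 10.29 F [-1.25  0.88  2.9 ] M [ 0.067 -0.083  0.018] w 0.0004
[ 0.59376225 -0.15986578  0.11333092]
```

Request:
drive_tool(plan=[{"offset":[0,0,0.05],"delta_rot":[0,0,0],"jaw":0},{"offset":[0,0,0.1],"delta_rot":[0,0,0],"jaw":0},{"offset":[0,0,0.15],"delta_rot":[0,0,0],"jaw":0},{"offset":[0,0,0.2],"delta_rot":[0,0,0],"jaw":0},{"offset":[0,0,0.25],"delta_rot":[0,0,0],"jaw":0},{"offset":[0,0,0.3],"delta_rot":[0,0,0],"jaw":0},{"offset":[0,0,0.3],"delta_rot":[0,0,0],"jaw":0},{"offset":[0,0,0.3],"delta_rot":[0,0,0],"jaw":0}])

```text
time: 16.85
position: [0.5941, -0.1599, 0.1103]
tool_rot: [0.996, 0.09, 0.025, -0.002]
ft_force: [0.3, -0.5, 2.9]
grip_width: 0.0007
```

```bash
python3 - <<'E'
from h import *
o=get_obs();lipstate(o);print(o["position"])
E
```

```text
t 16.85 lip s,t,z mm [-20.35  -2.3    2.61] tilt 2.92 yaw 10.29 F [ 0.2  -0.51  2.87] M [ 0.009 -0.083  0.006] w 0.0007
[ 0.59407974 -0.15992458  0.11029942]
```

Request:
drive_tool(plan=[{"offset":[0,0,0.06],"delta_rot":[0,0,0],"jaw":0},{"offset":[0,0,0.12],"delta_rot":[0,-0.5,0],"jaw":0},{"offset":[0,0,0.18],"delta_rot":[0,-0.5,0],"jaw":0},{"offset":[0,0,0.24],"delta_rot":[0,-1,0],"jaw":0},{"offset":[0,0,0.3],"delta_rot":[0,-1,0],"jaw":0},{"offset":[0,0,0.36],"delta_rot":[0,-1.5,0],"jaw":0},{"offset":[0,0,0.4],"delta_rot":[0,-1.5,0],"jaw":0},{"offset":[0,0,0.4],"delta_rot":[0,-1.5,0],"jaw":0}])

```text
time: 17.52
position: [0.5943, -0.1598, 0.1062]
tool_rot: [0.996, 0.09, 0.012, -0.001]
ft_force: [1.5, 0.4, 1.8]
grip_width: 0.0003
```

```bash
python3 - <<'E'
from h import *
o=get_obs();lipstate(o);print(o["position"])
E
```

```text
t 17.52 lip s,t,z mm [-20.45  -2.24   0.16] tilt 1.4 yaw 10.3 F [1.56 0.07 1.75] M [-0.05  -0.287 -0.066] w 0.0003
[ 0.59430505 -0.15980809  0.10615187]
```

Request:
drive_tool(plan=[{"offset":[0,0,0.05],"delta_rot":[0,0,0],"jaw":0},{"offset":[0,0,0.1],"delta_rot":[0,-0.5,0],"jaw":0},{"offset":[0,0,0.15],"delta_rot":[0,-0.5,0],"jaw":0},{"offset":[0,0,0.2],"delta_rot":[0,-1,0],"jaw":0},{"offset":[0,0,0.25],"delta_rot":[0,-1,0],"jaw":0},{"offset":[0,0,0.3],"delta_rot":[0,-1.4,0],"jaw":0},{"offset":[0,0,0.35],"delta_rot":[0,-1.4,0],"jaw":0},{"offset":[0,0,0.35],"delta_rot":[0,-1.4,0],"jaw":0}])

```text
time: 18.18
position: [0.5939, -0.1597, 0.1025]
tool_rot: [0.996, 0.09, -0.0, 0.0]
ft_force: [0.8, 0.6, -0.1]
grip_width: 0.0002
```

```bash
python3 - <<'E'
from h import *
o=get_obs();lipstate(o);print(o["position"])
im=camera("wrist");crop(im,0,512,0,384,1.55,"pics/w12.png")
im=camera("scene");crop(im,130,280,120,290,3.5,"pics/s12.png")
E
```

```text
t 18.18 lip s,t,z mm [-21.12  -2.04  -1.82] tilt -0.05 yaw 10.3 F [ 0.89  0.41 -0.06] M [-0.049 -0.121  0.029] w 0.0002
[ 0.59388778 -0.15968561  0.10252232]
```

View pics/w12.png

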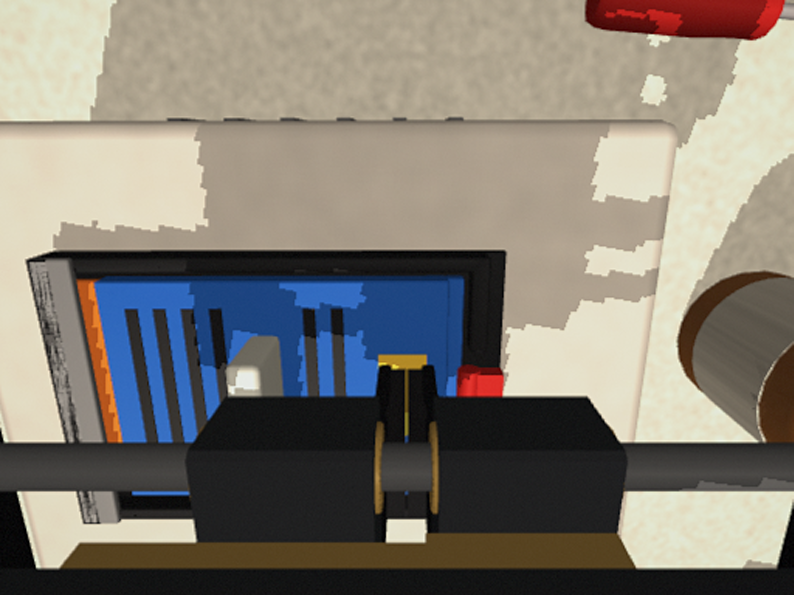

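View pics/s12.png

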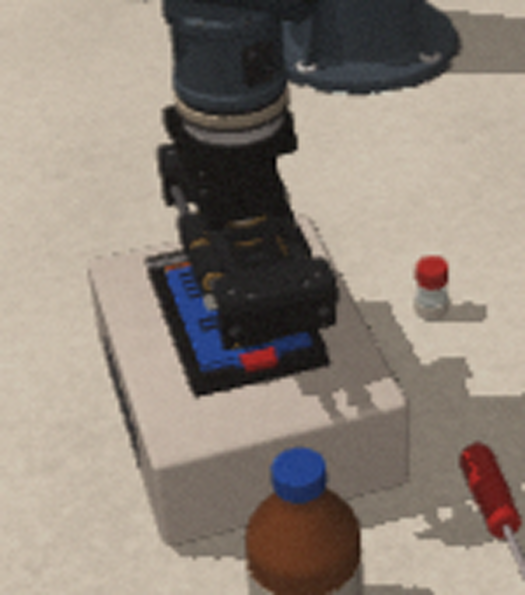

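Request:
drive_tool(plan=[{"offset":[0,0,0.03],"delta_rot":[0,0,0],"jaw":0},{"offset":[0,0,0.06],"delta_rot":[0,0,0],"jaw":0},{"offset":[0,0,0.09],"delta_rot":[0,0,0],"jaw":0},{"offset":[0,0,0.12],"delta_rot":[0,0,0],"jaw":0},{"offset":[0,0,0.15],"delta_rot":[0,0,0],"jaw":0},{"offset":[0,0,0.15],"delta_rot":[0,0,0],"jaw":0},{"offset":[0,0,0.15],"delta_rot":[0,0,0],"jaw":0},{"offset":[0,0,0.15],"delta_rot":[0,0,0],"jaw":0}])

```text
time: 18.95
position: [0.5941, -0.1598, 0.1024]
tool_rot: [0.996, 0.09, 0.0, 0.0]
ft_force: [-2.2, 1.4, 7.4]
grip_width: 0.0006
```

```bash
python3 - <<'E'
from h import *
o=get_obs();lipstate(o);print(o["position"])
E
```

```text
t 18.95 lip s,t,z mm [-20.93  -2.16  -2.  ] tilt 0.0 yaw 10.3 F [-1.9   1.81  7.43] M [ 0.171  0.225 -0.022] w 0.0006
[ 0.59408885 -0.15976993  0.10240135]
```

Request:
drive_tool(plan=[{"offset":[0,0,-0.3],"delta_rot":[0,0,0],"jaw":0},{"offset":[0,0,-2],"delta_rot":[0,0,0],"jaw":0},{"offset":[0,0,-5],"delta_rot":[0,0,0],"jaw":0},{"offset":[-2,0,-8],"delta_rot":[0,0,0],"jaw":0},{"offset":[-4,-2,-10],"delta_rot":[0,0,0],"jaw":0},{"offset":[-6,-4,-10],"delta_rot":[0,0,0],"jaw":0},{"offset":[-6,-4,-10],"delta_rot":[0,0,0],"jaw":0},{"offset":[-6,-4,-10],"delta_rot":[0,0,0],"jaw":0}])

```text
time: 19.62
position: [0.5269, -0.1303, 0.2017]
tool_rot: [0.996, 0.09, -0.0, 0.0]
ft_force: [1.2, -0.3, -0.3]
grip_width: 0.0007
```

```bash
python3 - <<'E'
from h import *
o=get_obs();lipstate(o);print(o["position"])
im=camera("wrist");crop(im,100,420,80,280,2.5,"pics/w13.png")
im=camera("scene");crop(im,140,260,170,270,6,"pics/s13.png")
im=camera("top");crop(im,100,430,60,300,2.4,"pics/t13.png")
E
```

```text
t 19.62 lip s,t,z mm [-81.79  38.86  97.31] tilt -0.01 yaw 10.33 F [ 1.14 -0.55 -0.27] M [-0.073 -0.121 -0.051] w 0.0007
[ 0.5268673  -0.13026664  0.20170223]
```

View pics/w13.png

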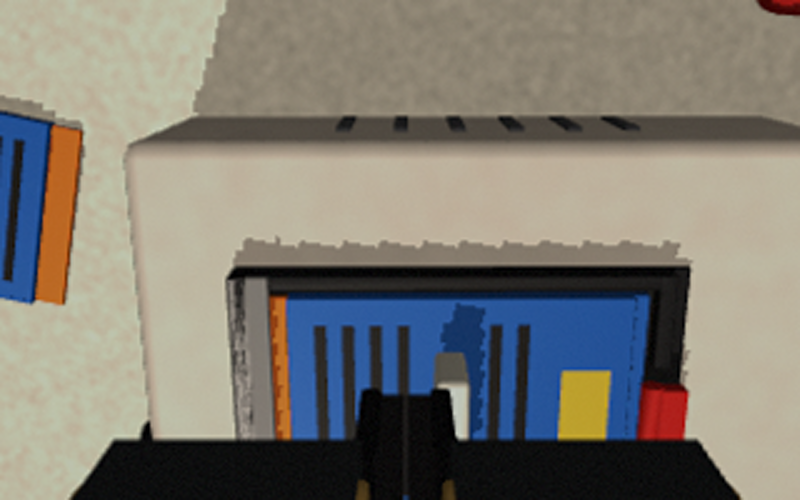

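View pics/s13.png

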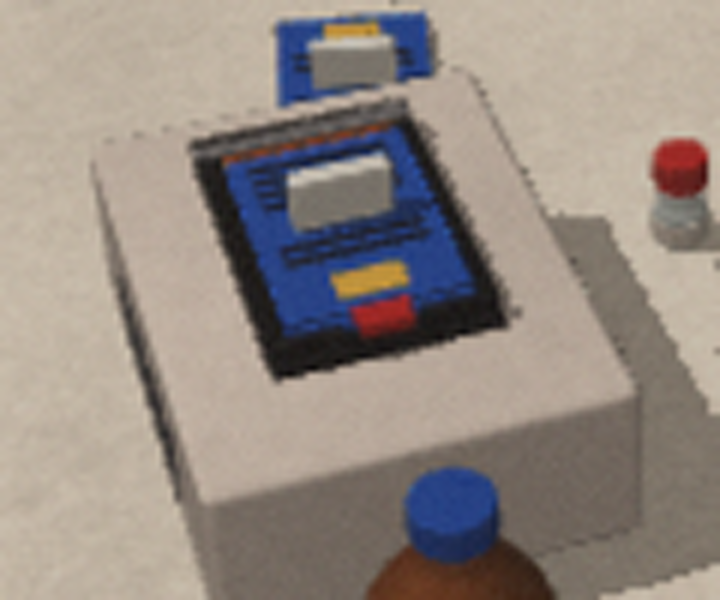

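View pics/t13.png

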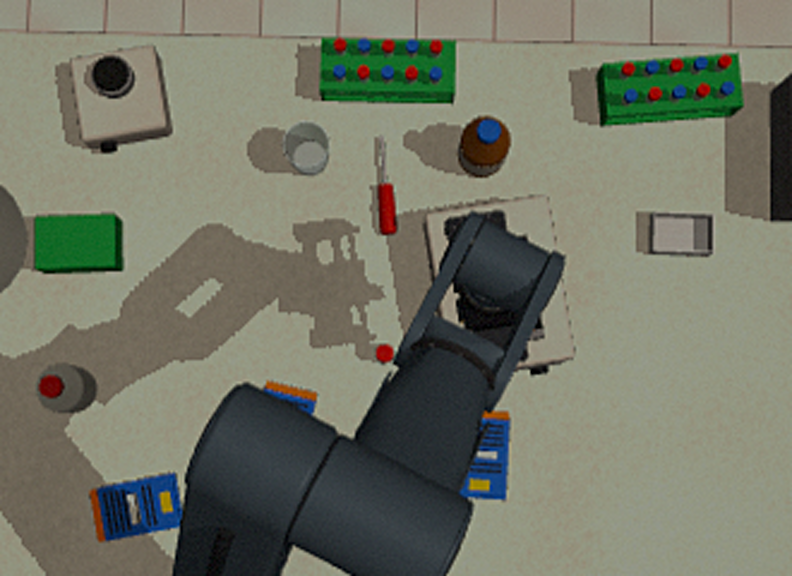

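```bash
python3 - <<'E'
from h import *
print(hand_in(), get_obs()["time"])
E
```

```text
the job is handed in; nothing more can be done
the job is handed in; nothing more can be done
```

The blue cover is back on the heater: hooked in at the front, closed flat, and with the red latch over its rear edge. I handed the job in after about 20 s of the 58 s allowed.

- **Choosing the cover:** of the four lookalikes, I took the one farthest from the base, at top-image pixel (208,188), 0.56 m away. The others were 0.35 to 0.42 m away.
- **Hooking:** I held it by the rib at 14° and felt the frame floor, then slid the lip in until it met the end wall. The highest force I read while hooking was about 6 N on the wall and 6 to 7 N on the floor, against the 20 N limit. Forces are read only at the end of each move.
- **Closing:** I pivoted it to 6.5° and let go so it rested on the latch nose. I then pushed the yellow patch down with the closed fingers; closing forces stayed at or below 3 N. A final 7.4 N check press met a hard stop with the fingertips at 102.4 mm, against 102 mm expected for a cover lying flat.
- **Last checks:** the wrist and scene pictures show the cover flat, the latch nose overlapping the rear edge and the lip under the roof. I saw nothing else displaced, although in the top view the arm covered the heater and parts of two lookalikes. The gripper was clear of everything.
- **Disagreements:** the wrist camera read about 2 mm too far along x compared with where the rib was actually gripped, so I corrected for that. The end wall was felt about 1 to 1.5 mm further forward than the images suggested. I did not hear or measure the snap itself; I take it as done because the push force dropped to zero and the nose is seen over the edge.

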